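Bring a trolley wheel's valve round for the pump, spoke by spoke

TASK

The trolley wheel on the bench bracket has a freshly cemented tyre and is to be pumped up next: with your fingertips push its spokes, one after another, so that it turns clockwise as you face it (the only way its hill-holder ratchet lets it go), until the valve stem sits at the very bottom of the rim and points straight up at the axle, and leave it standing still there. Only push, do not grip a spoke, touch neither the tyre nor the valve, and do not force the wheel back against the ratchet. The pump, the tyre levers and the tape stay where they lie.

Things in the scene. Friction and masses are not known exactly. Their poses are not given: they have to be found in the camera images.
- bracket: Fixed stand: 140x120x22 mm wooden board on the bench, grey steel channel rising behind the wheel. Origin on the bench straight below the wheel's middle; x level along the axle, away from the robot (the wheel's open face looks along -x, roughly at the robot), y to the left, z up. Behind the wheel's middle plane a toothed ring (radius 46 mm) begins at 24 mm, the channel at 48 mm.
- axle (a point): Point on the axle in the wheel's middle plane, 195 mm above the bench; axes as bracket, does not turn. Round it: tyre out to radius 140 mm, rim and tyre 33 mm wide, inner face of the rim at radius 108 mm, hub radius 26 mm reaching 27 mm in front of the middle plane, axle bolt and nut to 39 mm.
- wheel (a joint): Turn of the wheel, rad, growing clockwise as seen from the robot (right side goes down). 0 and 6.283: valve at the bottom, stem straight up. Starts at 1.0 to 3.6 and must grow to 6.283; a ratchet stops it within 0.53 when turned back. Stiff seals: 0.15 N m plus 0.1 N m per rad/s turn it (3 to 5 N at a spoke); let go, it stops at once and stays.
- spokes_trailing: The sides of the five spokes to push: facing backwards in the clockwise turn (upper sides on the wheel's right half). Origin on the axle in the middle plane; turns with the wheel; x away from the robot, z from the valve through the axle. Straight spokes from hub to rim, 72 degrees apart; clockwise from the valve their centres are at 54, 126, 198, 270 and 342 degrees.
- spokes_leading: The other sides of the same spokes, facing forwards in the clockwise turn; origin and axes as spokes_trailing. A spoke is 21 mm wide and 12 mm thick at the hub, its middle there 15 mm in front of the wheel's middle plane; 17 mm wide and 10 mm thick near the rim, its middle there 9 mm in front of it.
- tyre: Black rubber tyre, outer radius 140 mm, inner radius 117 mm, 33 mm wide. Origin on the axle in the middle plane; turns with the wheel, axes as spokes_trailing. Not to be touched.
- valve: Valve stem: rubber foot, brass stem and black cap, 11 mm across and 23 mm long, standing on the inner face of the rim and pointing at the axle. Origin at its foot, 108.5 mm from the axle; z axis along the stem toward the axle. Not to be touched.
- tyre_pump: Hand pump lying on the bench in front of the wheel, 211x41x36 mm, aluminium tube with black ends. Origin under its tube. Stays.
- tyre_lever_a: Grey plastic tyre lever, 102x16x11 mm, lying on the bench. Origin under its middle. Stays.
- tyre_lever_b: Second tyre lever, alike, lying on the white slab left of the wheel (slab top 29 mm above the bench). Stays.
- masking_tape: Roll of masking tape, 100 mm across, 25 mm high, lying on the bench. Origin under its middle. Stays.

How it is judged:
By the outcome, as a careful person would: the job done as asked, in the order asked, and still so for the second after the job is handed in, with the robot touching nothing.
It also fails if it takes over 69 s, if anything falls off the work surface, if the arm or the gripper's body presses on something with over 40 N, if the wrist force passes 120 N, or if a joint passes its speed limit or range.

ROBOT

A 6-joint arm with a two-finger parallel gripper is mounted at the origin on a cart in front of the work surface, level with it; the furniture and walls round the work are solid. World frame = base frame: x ahead of the robot, y to its left, z up, the work surface at z = 0. Lengths are in m, angles in degrees, forces in N, time in s.
With the tool pointing down it reaches from about 0.375 to 0.825 m from the base axis. Payload 5.5 kg.
Tool frame: the origin (TCP) lies between the finger pads; the fingertips stand 17 mm ahead of it and the grasp point (between the pads) lies 2 mm behind it; x points along the fingers, z is the direction in which the jaws open and shut, and the axes are right-handed (so a half turn about x gives the same grasp; the last joint's range is limited). The gripper opens to 85 mm and grips with 20 to 120 N. Pads are 22 mm wide; open, the fingers measure 114 mm over their backs; the gripper's body (76 mm by 85 mm) begins 54 mm behind the grasp point. The pads swing forward as they close: fully open they stand 13 mm farther back than shut.
Start: joints at [72.365, 17.962, -2.699, 69.339, 0, 90], TCP at [0.182, 0.572, 0.248] pointing down, gripper open.
Joint ranges: [-152.73, 152.73], [-39.44, 99.34], [-58.76, 71.6], [-118.89, 123.64], [-81.53, 83.1], [-180, 180]. Speed limits (degrees/s): [136.94, 136.94, 172.46, 180, 180, 180].

INTERFACE

Orientations are given as [roll, pitch, yaw] about the fixed x, y, z axes, in that order (R = Rz(yaw) Ry(pitch) Rx(roll)).
In Python, from rig import bot, imaging, job gives the robot as it stands.
- The arm moves only by the shell command python3 -m handwheel 'ROWS' [OPENING]. ROWS is JSON, a list that holds one entry, the list of rows, each a list of 4 numbers: the shift along the tool's x, y, z in mm, then the turn about the tool's x in rad. In form: [[[tx, ty, tz, roll], ...]]. A call has 1 to 8 rows; each row shifts and turns the commanded pose from where the row before left it, along the tool's axes as they then stand; what a row does not reach is not made up. A row lasts 1/8 s, in which the tool goes at most 62.5 mm and 10.7 degrees, less where a joint would pass 70% of its speed; a pose out of reach is approached as far as the arm can. A call with a gripper value outside its range is refused whole. OPENING is the opening, from 0 (shut) to 1 (fully open), set as the call begins (- or left out, the last holds). The fingers move at their own pace and stop on an object; the grip force is fixed at half the most. Time passes only in rows, so rows that do not move let the fingers close. It gives the time, the measured TCP pose, the force and the opening at its end, in the units of the state.
- bot.read_state(): the state, without advancing time (a new reading comes with each control period).
- imaging.capture(name): name is "scene" or "top" or "wrist"; returns (picture, depth): 420x560x3 uint8, red, green, blue; 420x560 float32, m along the optical axis (not along the pixel's ray), 0 where there is no reading.
- imaging.get_calibration(name): a dict with "K" (3x3 intrinsics, pixels), "distortion" ([k1, k2, p1, p2, k3] as OpenCV has them; the pictures are not rectified), "R" (3x3) and "t" (3): a world point X has camera coordinates R X + t. Camera axes: x right, y down, z forward; pixel columns grow to the right and rows downward; lengths in m; the calibration is good to about 2 mm. A picture is of the moment at which its call begins: read the wrist's pose just before it. get_calibration takes no time and is no camera call; for the wrist camera it gives the pose at the moment of the call.
- job.finish_job(): hands the job in, once; it reports no verdict.
The state is a dict: "time_s": time; "q": joint angles; "dq": joint speeds; "joint_torque": joint torques, N m; "tcp_pos": TCP position; "eef_rot": TCP orientation; "force": force on the tool from outside, world axes, zero at the start; "wrist_torque": the same for the moment, N m; "grip_width": finger opening in m.
Only numpy, scipy, OpenCV 4.12 (cv2) and the standard library are available. Lean on these libraries where they do the work, as an engineer would, in place of code of your own. Each camera call takes 0.05 s, during which the arm holds its last target.

## Working session

There is one attempt and no reset: what is moved stays moved. The work goes in short steps, Python scripts to look and compute and a shell command to move; the robot and the scene stay as the last step left them, time stands still between calls to the robot, and variables do not carry over. Pictures are saved under pics/ and viewed, and the job is handed in when it is done.

```bash
ls; mkdir -p pics; python3 - <<'E'
from rig import bot, imaging, job
import cv2
print(bot.read_state())
for n in ("scene","top","wrist"):
    c=imaging.get_calibration(n); print(n,c)
    p,d=imaging.capture(n); cv2.imwrite(f"pics/{n}0.png",p[:,:,::-1])
E
```

```text
pics
{'time_s': 0.0, 'q': array([ 7.23641184e+01,  1.80049749e+01, -2.75445909e+00,  6.93383906e+01,
        8.12696382e-04,  8.99992100e+01]), 'dq': array([ 0.01286821, -0.01052159, -0.07047041, -0.10031112,  0.03518982,
       -0.04377964]), 'joint_torque': array([ 7.15248370e-05, -5.39591467e+01,  3.39750731e+01,  1.93464628e-02,
        5.84620284e-05,  1.21877991e-05]), 'tcp_pos': array([0.18161184, 0.57128623, 0.24742456]), 'eef_rot': array([ 179.52322579,   89.90217204, -108.11186651]), 'force': array([ 0.23557478, -0.36630439,  0.00481781]), 'wrist_torque': array([-0.03082721, -0.02033155,  0.00780303]), 'grip_width': 0.08503213348391439}
scene {'K': array([[464.60729995,   0.        , 281.18902053],
       [  0.        , 464.60729995, 215.99481062],
       [  0.        ,   0.        ,   1.        ]]), 'distortion': array([-0.16324715,  0.        ,  0.        ,  0.        ,  0.        ]), 'R': array([[ 0.5230018 , -0.85227823, -0.00953622],
       [-0.42041323, -0.24822227, -0.87271898],
       [ 0.74143228,  0.46044276, -0.48812974]]), 't': array([-0.33255115,  0.28184317,  
[... 224 characters left out ...]
,  0.        ,  0.        ,  0.        ]), 'R': array([[ 0.14598796, -0.9892852 , -0.00152231],
       [-0.966511  , -0.14229856, -0.21355937],
       [ 0.2110545 ,  0.03264842, -0.9769289 ]]), 't': array([-0.1642566 ,  0.41820399,  0.88395199])}
wrist {'K': array([[363.2733497 ,   0.        , 275.93011671],
       [  0.        , 363.2733497 , 206.63584976],
       [  0.        ,   0.        ,   1.        ]]), 'distortion': array([-0.0063645,  0.       ,  0.       ,  0.       ,  0.       ]), 'R': array([[ 0.30255489,  0.95313084, -0.00146104],
       [ 0.91363507, -0.28958026,  0.28533181],
       [ 0.27153546, -0.08766339, -0.95842768]]), 't': array([-0.59965166, -0.03671036,  0.37832006])}
```

View pics/scene0.png

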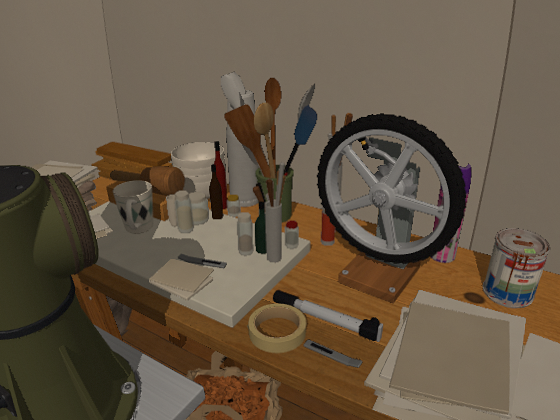

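View pics/top0.png

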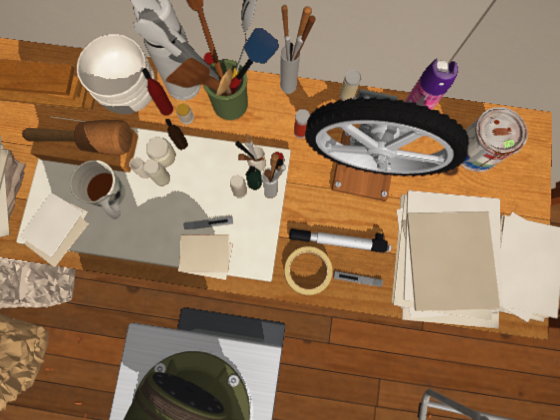

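View pics/wrist0.png

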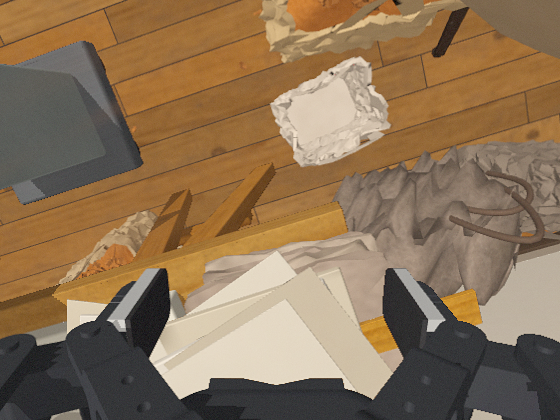

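The scene camera shows the wheel (tyre centre near px 390,188) with the valve near (362,141). I'll measure the wheel's pose and the finger geometry from depth.

```bash
cat > h.py <<'E'
from rig import bot, imaging, job
import numpy as np, cv2
from scipy.spatial.transform import Rotation as Ro
def cloud(n, cap=None):
    c=imaging.get_calibration(n); p,d=cap if cap else imaging.capture(n)
    h,w=d.shape; u,v=np.meshgrid(np.arange(w),np.arange(h))
    uv=np.stack([u,v],-1).reshape(-1,1,2).astype(np.float64)
    xy=cv2.undistortPoints(uv,c['K'],c['distortion']).reshape(h,w,2)
    P=np.dstack([xy,np.ones((h,w))])*d[...,None]
    X=(P-c['t'])@c['R']
    return p,d,X
def tool():
    s=bot.read_state(); R=Ro.from_euler('xyz',s['eef_rot'],degrees=True).as_matrix()
    return s,s['tcp_pos'],R
E
python3 - <<'E'
from h import *
s,t,R=tool(); print("tool axes cols\n",R.round(3))
p,d,X=cloud("wrist"); np.savez("w0.npz",p=p,d=d,X=X)
T=(X-t)@R; m=(d>0)&(d<0.3)
Q=T[m]*1000
print(Q.shape,Q.min(0),Q.max(0))
for x0 in range(-140,30,10):
    k=(Q[:,0]>=x0)&(Q[:,0]<x0+10)
    if k.sum()>5: print(x0,k.sum(),"y",np.percentile(Q[k,1],[1,99]).round(1),"z",np.percentile(Q[k,2],[0.5,99.5]).round(1))
cal=imaging.get_calibration("wrist"); print("cam in tool",((-cal['R'].T@cal['t'])-t)@R*1000)
for n in("scene","top"):
    p,d,X=cloud(n); np.savez(n+"0.npz",p=p,d=d,X=X)
    for q in ([(360,120),(452,190),(380,258),(326,180)] if n=="scene" else [(318,120),(458,122),(390,104)]): print(n,q,X[q[1],q[0]].round(3))
E
```

```text
tool axes cols
 [[-0.    -0.953  0.303]
 [-0.001  0.303  0.953]
 [-1.    -0.    -0.001]]
(45993, 3) [ -76.01363902 -112.50173756  -73.02390813] [148.0170439   21.1161704   74.11916649]
-80 2238 y [16.2 20.4] z [-31.9  32.8]
-70 11738 y [ 7.9 18.3] z [-59.3  61.1]
-60 9150 y [-5.6 18. ] z [-68.2  69.7]
-50 10702 y [-7.8 14.2] z [-68.8  71.4]
-40 2095 y [ 1.5 14.1] z [-64.3  65.7]
-30 2300 y [-9.3 12. ] z [-55.4  56.4]
-20 2157 y [-10.2  11.9] z [-55.5  56.6]
-10 1669 y [-10.3  12. ] z [-55.2  56.3]
0 403 y [-10.5  11.5] z [-48.1  48.9]
cam in tool [-124.82250239   73.02237441    0.52213424]
scene (360, 120) [ 0.528 -0.228  0.321]
scene (452, 190) [ 0.518 -0.401  0.236]
scene (380, 258) [ 0.522 -0.291  0.063]
scene (326, 180) [ 0.529 -0.167  0.194]
top (318, 120) [ 0.538 -0.161  0.261]
top (458, 122) [ 0.691 -0.486  0.002]
top (390, 104) [ 0.548 -0.26   0.335]
```

```bash
python3 - <<'E'
from h import *
s,t,R=tool()
w=np.load("w0.npz"); T=((w['X']-t)@R*1000); d=w['d']; m=(d>0)&(d<0.3)
Q=T[m]
for sg in(1,-1):
  print("side",sg)
  for x0 in range(-76,8,4):
    k=(Q[:,0]>=x0)&(Q[:,0]<x0+4)&(sg*Q[:,2]>20)
    q=Q[k]; 
    if len(q)<5: continue
    o=[f"h{4-x0-2:4d} zmax {np.percentile(sg*q[:,2],99.5):5.1f} zmin {np.percentile(sg*q[:,2],0.5):5.1f}"]
    for th in (46,50,54,58,62,66):
        kk=sg*q[:,2]>th
        if kk.sum()>2: o.append(f">{th}: y {q[kk,1].min():.0f}..{q[kk,1].max():.0f}")
    print(" ".join(o))
p=w['p']; cv2.imwrite("pics/w_crop.png",cv2.resize(p[250:,:][:,:,::-1],None,fx=1.4,fy=1.4))
E
```

```text
side 1
h  78 zmax  31.0 zmin  20.3
h  74 zmax  34.5 zmin  20.1
h  70 zmax  46.9 zmin  20.3 >46: y 8..10 >50: y 8..10 >54: y 8..10 >58: y 8..10
h  66 zmax  61.4 zmin  20.5 >46: y 7..14 >50: y 7..14 >54: y 7..14 >58: y 7..14
h  62 zmax  64.3 zmin  23.2 >46: y 7..14 >50: y 7..14 >54: y 7..14 >58: y 7..14 >62: y 10..13
h  58 zmax  69.3 zmin  29.9 >46: y -4..14 >50: y -4..14 >54: y -4..14 >58: y -4..14 >62: y -4..14 >66: y -4..13
h  54 zmax  70.7 zmin  40.0 >46: y -9..15 >50: y -9..15 >54: y -9..15 >58: y -9..15 >62: y -9..15 >66: y -8..15
h  50 zmax  72.7 zmin  38.1 >46: y -12..15 >50: y -12..15 >54: y -12..15 >58: y -12..15 >62: y -12..15 >66: y 12..15
h  46 zmax  73.4 zmin  40.1 >46: y -11..15 >50: y -11..15 >54: y -11..14 >58: y 6..14 >62: y 6..14 >66: y 11..14
h  42 zmax  67.0 zmin  43.4 >46: y 6..15 >50: y 6..14 >54: y 6..13 >58: y 6..12 >62: y 6..12 >66: y 7..12
h  38 zmax  54.9 zmin  42.6 >46: y 8..13 >50: y 12..13 >54: y 12..12
h  34 zmax  49.6 zmin  42.4 >46: y 7..12
h  30 zmax  56.3 zmin  42.4 >46: y 7..13 >50: y 7..8 >54: y 7..8
h  26 zmax  56.2 zmin  42.4 >46: y 7..12 >50: y 
[... 1169 characters left out ...]
14 >50: y 6..14 >54: y 6..13 >58: y 6..12 >62: y 6..12 >66: y 6..12
h  38 zmax  54.9 zmin  41.9 >46: y 6..13 >50: y 6..13 >54: y 6..12
h  34 zmax  49.1 zmin  41.8 >46: y 7..12
h  30 zmax  55.8 zmin  41.8 >46: y 7..12 >50: y 7..8 >54: y 7..8
h  26 zmax  56.0 zmin  41.7 >46: y 7..13 >50: y 7..8 >54: y 7..8
h  22 zmax  55.8 zmin  41.8 >46: y 6..12 >50: y 6..8 >54: y 6..8
h  18 zmax  56.2 zmin  41.8 >46: y 6..12 >50: y 6..8 >54: y 7..8
h  14 zmax  55.8 zmin  41.8 >46: y 6..12 >50: y 6..8 >54: y 7..8
h  10 zmax  55.7 zmin  41.8 >46: y 7..12 >50: y 7..8 >54: y 7..8
h   6 zmax  54.7 zmin  41.8 >46: y 7..12 >50: y 7..8 >54: y 7..7
h   2 zmax  48.9 zmin  41.8 >46: y 11..11
h  -2 zmax  42.7 zmin  42.1
```

View pics/w_crop.png

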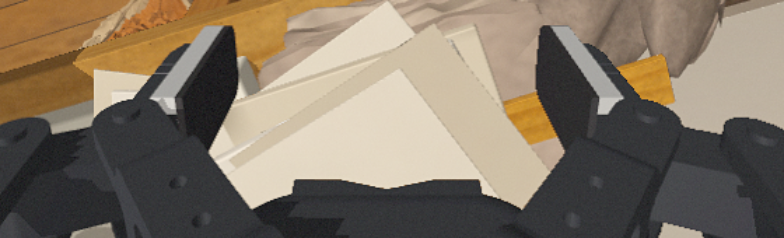

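```bash
cat > plan.py <<'E'
import numpy as np
def box(c0,c1,h0,h1,n=(5,5,5)):  # (z range),(y range),h
    pass
def boxpts(z,y,h,st=4.0):
    g=[np.linspace(a,b,max(2,int(np.ceil((b-a)/st))+1)) for a,b in (z,y,h)]
    P=np.stack(np.meshgrid(*g,indexing='ij'),-1).reshape(-1,3)
    e=np.zeros(len(P),bool)
    for i,(a,b) in enumerate((z,y,h)): e|=(P[:,i]==a)|(P[:,i]==b)
    return P[e]
fin=np.vstack([boxpts((46,56.4),(-8,8),(4,40)),boxpts((42.4,49),(-12,12),(0,40))])
oth=np.vstack([boxpts((40,66),(-15,15),(40,68)),boxpts((60,72),(-15,15),(42,58)),boxpts((0,42.5),(-38,38),(60,110),7)])
fin2=fin*[-1,1,1]; 
P=np.vstack([fin,oth]); nf=len(fin)
def boxsdf(*q):
    q=np.stack(q,-1); return np.linalg.norm(np.maximum(q,0),axis=-1)+np.minimum(q.max(-1),0)
def spoke(x,y,z,clock):
    # clock deg clockwise from top seen from robot; y left. radial dir=( -sin, cos ) in (y,z)
    c=np.deg2rad(clock); s=-y*np.sin(c)+z*np.cos(c)      # radial
    w=-y*np.cos(c)-z*np.sin(c)   # clockwise tangential coordinate
    f=np.clip((s-26)/82,0,1)
    hw=10.5-2*f; mid=-15+6*f; ht=6-f
    return boxsdf(np.abs(w)-hw,np.abs(x-mid)-ht,np.abs(s-65)-45),w,s,hw
def rest(x,y,z):
    r=np.hypot(y,z)
    ring=boxsdf(np.abs(r-125)-17,np.abs(x)-16.5)
    hub=boxsdf(r-26,np.abs(x)-27); nut=boxsdf(r-12,np.abs(x)-39); rt=boxsdf(r-46,np.abs(x-40)-16)
    return np.minimum.reduce([ring,hub,nut,rt])
def place(y,z,D,th):
    # tool z(jaw) heads +x rotated by th; far finger outer reference depth D for max over fin
    c,s=np.cos(th),np.sin(th)
    X=P[:,0]*c-P[:,1]*s; Y=P[:,0]*s+P[:,1]*c
    X0=X[:nf].max(); Y0=Y[:nf].mean()
    return X-X0+D, Y-Y0+y, P[:,2]+z
E
cat > run1.py <<'E'
from plan import *
import sys
ys=np.arange(-104,40,4.); zs=np.arange(-104,100,4.)
YY,ZZ=np.meshgrid(ys,zs,indexing='ij'); yy=YY.ravel()[:,None]; zz=ZZ.ravel()[:,None]
for th in np.deg2rad([-40,-20,0,20,40]):
  for D in (-12,):
    x,y,z=place(0,0,D,th); x=x[None]+0*yy; y=y[None]+yy; z=z[None]+zz
    R=rest(x,y,z); ok=R.min(1)>1
    x,y,z,R=x[ok],y[ok],z[ok],R[ok]; pos=np.c_[yy[ok],zz[ok]]
    print("th",np.rad2deg(th),"D",D,"free of ring/hub:",ok.sum())
    for ph in range(0,72,8):
      S=[spoke(x,y,z,ph+72*k) for k in range(5)]
      m=np.array([q[0].min(1) for q in S])
      best={}
      for k in range(5):
        others=np.delete(m,k,0).min(0)
        sd,w,s,hw=S[k]
        of=sd[:,nf:].min(1)
        f=sd[:,:nf]; i=f.argmin(1); r_=np.arange(len(i))
        fm=f[r_,i]; tr=(w[r_,i]<0)&(s[r_,i]>30)&(s[r_,i]<100)&(np.abs(w[r_,i])>hw[r_,i]-3)
        good=(others>1)&(of>1)&(fm>-2)&(fm<3)&tr
        if good.any():
            sc=np.minimum.reduce([others,of,R.min(1)]); sc[~good]=-9; j=sc.argmax()
            best[ph+72*k]=(tuple(pos[j]),round(float(sc[j]),1),int(good.sum()))
      print("  ph",ph,best)
E
python3 run1.py
```

```text
th -40.0 D -12 free of ring/hub: 64
  ph 0 {}
  ph 8 {}
  ph 16 {}
  ph 24 {}
  ph 32 {}
  ph 40 {}
  ph 48 {}
  ph 56 {}
  ph 64 {}
th -20.0 D -12 free of ring/hub: 97
  ph 0 {}
  ph 8 {}
  ph 16 {}
  ph 24 {}
  ph 32 {}
  ph 40 {}
  ph 48 {}
  ph 56 {}
  ph 64 {}
th 0.0 D -12 free of ring/hub: 214
  ph 0 {72: ((np.float64(-36.0), np.float64(20.0)), 5.2, 6), 144: ((np.float64(-68.0), np.float64(-68.0)), 4.1, 3)}
  ph 8 {8: ((np.float64(20.0), np.float64(32.0)), 2.1, 2), 80: ((np.float64(-44.0), np.float64(16.0)), 5.4, 5)}
  ph 16 {16: ((np.float64(8.0), np.float64(32.0)), 3.7, 3), 88: ((np.float64(-52.0), np.float64(12.0)), 3.6, 3)}
  ph 24 {24: ((np.float64(0.0), np.float64(36.0)), 2.9, 3), 96: ((np.float64(-60.0), np.float64(0.0)), 4.3, 5)}
  ph 32 {32: ((np.float64(-4.0), np.float64(32.0)), 4.0, 3), 104: ((np.float64(-72.0), np.float64(-12.0)), 4.5, 5)}
  ph 40 {40: ((np.float64(-8.0), np.float64(32.0)), 3.1, 3), 112: ((np.float64(-76.0), np.float64(-20.0)), 5.1, 5)}
  ph 48 {48: ((np.float64(-16.0), np.float64(32.0)), 3.3, 2), 120: ((np.float64(-80.0), np.float64(-36.0)), 6.7, 9)}
  ph 56 {56: ((np.float64(-24.0), np.float64(28.0)), 4.4, 5), 128: ((np.float64(-76.0), np.float64(-48.0)), 6.0, 6)}
  ph 64 {64: ((np.float64(-24.0), np.float64(28.0)), 4.4, 5), 136: ((np.float64(-72.0), np.float64(-60.0)), 5.5, 5)}
th 20.0 D -12 free of ring/hub: 40
  ph 0 {}
  ph 8 {}
  ph 16 {}
  ph 24 {}
  ph 32 {}
  ph 40 {}
  ph 48 {}
  ph 56 {}
  ph 64 {}
th 40.0 D -12 free of ring/hub: 23
  ph 0 {}
  ph 8 {}
  ph 16 {}
  ph 24 {}
  ph 32 {}
  ph 40 {}
  ph 48 {}
  ph 56 {}
  ph 64 {}
```

```bash
cat > wheel.py <<'E'
from h import *
from scipy.optimize import least_squares
def measure(name,d0=None):
    if d0 is None: p,d,X=cloud(name)
    else: p,d,X=d0['p'],d0['d'],d0['X']
    g=p.astype(int); dark=g.max(2)<60
    box=(np.abs(X[...,0]-0.535)<0.07)&(np.abs(X[...,1]+0.28)<0.19)&(X[...,2]>0.03)&(X[...,2]<0.36)&(d>0)
    m=dark&box
    lab=cv2.connectedComponentsWithStats(m.astype(np.uint8))
    i=1+lab[2][1:,4].argmax(); m=lab[1]==i
    return p,d,X,m
if __name__=="__main__":
  for n in("scene","top"):
    p,d,X,m=measure(n,np.load(n+"0.npz")); Q=X[m]
    # front face: outward torus; plane fit via centre-axis: fit torus-ish  (outer points) model
    def res(v,full=False):
        c=v[:3]; yw=v[3]; ax=np.array([np.cos(yw),np.sin(yw),0])
        q=Q-c; a=q@ax; r=np.linalg.norm(q-a[:,None]*ax,axis=1)
        # tyre section: rounded, ring r 0.117..0.140, halfwidth .0165: box sdf w/ corner radius 8mm
        e=np.stack([np.abs(r-.1285)-.0115+.008,np.abs(a)-.0165+.008],-1)
        s=np.linalg.norm(np.maximum(e,0),axis=1)+np.minimum(e.max(1),0)-.008
        return s
    o=least_squares(res,[0.535,-0.28,0.195,0],loss='soft_l1',f_scale=.002)
    print(n,m.sum(),o.x.round(4),"yaw",np.rad2deg(o.x[3]).round(2),"rms mm",1000*np.median(abs(res(o.x))))
    im=p[:,:,::-1].copy(); im[m]=(0,0,255); cv2.imwrite(f"pics/{n}_m.png",im)
E
python3 wheel.py
```

```text
scene 5043 [ 0.5403 -0.2839  0.1944 -0.0636] yaw -3.64 rms mm 0.805329183404581
top 4358 [ 0.542  -0.2832  0.1953 -0.064 ] yaw -3.67 rms mm 0.6819933222887691
```

```bash
python3 - <<'E'
import cv2
a=cv2.imread("pics/scene0.png")[100:275,300:480]; cv2.imwrite("pics/crop0.png",cv2.resize(a,None,fx=3.3,fy=3.3,interpolation=cv2.INTER_CUBIC))
E
```

```text
(no output)
```

View pics/crop0.png

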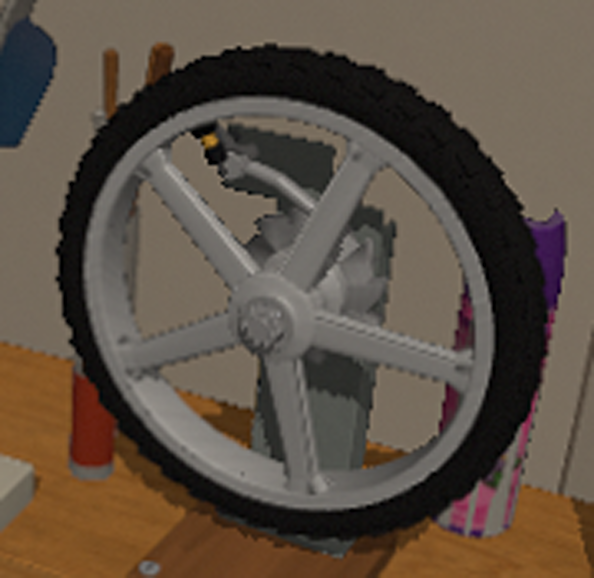

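View pics/scene_m.png

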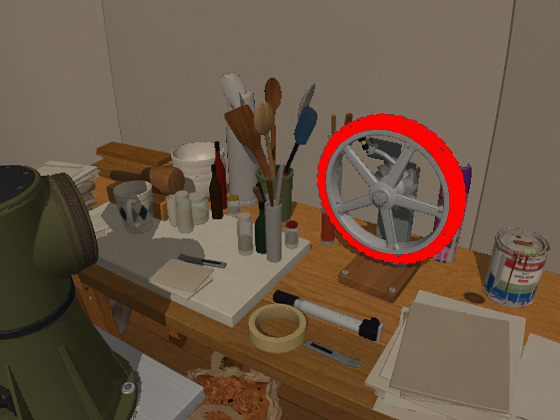

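```bash
cat >> wheel.py <<'E'
C=np.array([0.541,-0.2835,0.195]); YAW=np.deg2rad(-3.65)
AX=np.array([np.cos(YAW),np.sin(YAW),0]); AY=np.array([-np.sin(YAW),np.cos(YAW),0]); AZ=np.array([0,0,1.])
def w2world(x,y,z): # mm wheel frame -> m
    return C+(np.multiply.outer(x,AX)+np.multiply.outer(y,AY)+np.multiply.outer(z,AZ))/1000
def front(r): 
    f=np.clip((r-26)/82,0,1); return -15+6*f-(6-f)
def polar(name,p,rs=np.arange(35,101,1.),depth=None):
    cl=np.arange(0,360,0.5); A,Rr=np.meshgrid(np.deg2rad(cl),rs,indexing='xy')
    dep=front(Rr) if depth is None else np.full_like(Rr,depth)
    W=w2world(dep,-Rr*np.sin(A),Rr*np.cos(A))
    c=imaging.get_calibration(name); rv,_=cv2.Rodrigues(c['R'])
    uv,_=cv2.projectPoints(W.reshape(-1,3),rv,c['t'],c['K'],c['distortion'])
    uv=uv.reshape(A.shape+(2,)).astype(np.float32)
    return cl,rs,cv2.remap(p,uv[...,0],uv[...,1],cv2.INTER_LINEAR),uv
def angle(name,p,d,X):
    """wheel angle from depth: spoke front points near the expected depth"""
    q=(X-C)*1000; a=q@AX; y=q@AY; z=q@AZ; r=np.hypot(y,z)
    m=(d>0)&(r>45)&(r<98)&(np.abs(a-front(r))<4)
    g=p.astype(int); m&=(g.min(2)>70)
    k=np.degrees(np.arctan2(-y[m],z[m]))%72
    w=r[m]
    v=np.exp(1j*np.deg2rad(k*5)).sum(); sp=np.degrees(np.angle(v))/5%72
    return sp,m
E
python3 - <<'E'
from wheel import *
for n in("scene","top"):
    z=np.load(n+"0.npz"); p,d,X=z['p'],z['d'],z['X']
    sp,m=angle(n,p,d,X); print(n,"spoke phase mod72",sp,m.sum())
    q=(X-C)*1000; ac=np.degrees(np.arctan2(-(q@AY),q@AZ))
    for k in range(5):
        dl=(ac-sp-72*k+180)%360-180; mm=m&(np.abs(dl)<25); print("  ",round((sp+72*k)%360,1),mm.sum(),np.median(dl[mm]).round(2))
    # valve: yellow brass px inside rim
    g=p.astype(int); q=(X-C)*1000; r=np.hypot(q@AY,q@AZ)
    ye=(g[...,0]-g[...,2]>60)&(np.abs(q@AX)<14)&(r<108)&(r>70)&(d>0)
    print("  valve px",ye.sum(), (ac[ye].mean()%360) if ye.any() else None, r[ye].mean() if ye.any() else None, (q@AX)[ye].mean() if ye.any() else None)
E
```

```text
scene spoke phase mod72 20.99785945402182 1337
   21.0 319 0.78
   93.0 311 -1.34
   165.0 243 -1.79
   237.0 190 0.36
   309.0 274 2.28
  valve px 16 319.6425862367447 98.35832303818651 -3.4913323775064633
top spoke phase mod72 20.73042863798425 703
   20.7 200 -3.02
   92.7 154 -4.92
   164.7 45 -1.54
   236.7 120 5.44
   308.7 184 4.19
  valve px 1 24.822729274260045 101.33744985948483 -13.704026111881541
```

```bash
cat >> wheel.py <<'E'
def cast(name,uv,depth):
    c=imaging.get_calibration(name); xy=cv2.undistortPoints(np.array(uv,float).reshape(-1,1,2),c['K'],c['distortion']).reshape(-1,2)
    D=np.c_[xy,np.ones(len(xy))]@c['R']; o=-c['R'].T@c['t']
    t=((C-o)@AX+depth/1000)/(D@AX); q=(o+D*t[:,None]-C)*1000
    return q@AY,q@AZ
def pol(y,z): return np.degrees(np.arctan2(-y,z))%360,np.hypot(y,z)
E
python3 - <<'E'
from wheel import *
z=np.load("scene0.npz"); p,d,X=z['p'],z['d'],z['X']
# brass
g=p.astype(int); ye=(g[...,0]-g[...,2]>60); ye[:125]=0; ye[165:]=0; ye[:,:345]=0; ye[:,390:]=0
v,u=np.nonzero(ye); print("brass px",u.mean(),v.mean(),len(u), pol(*cast("scene",[(u.mean(),v.mean())],0)))
# hub nut + rim inner ellipse check: nut front centre
print("nut", cast("scene",[(380.5,197.5)],-39))
# rectified picture of spokes fronts, mm -> px
for nm,dep in(("f",-16.0),("m",0.0)):
    yy,zz=np.meshgrid(np.arange(145,-146,-.5),np.arange(145,-146,-.5))
    W=w2world(np.full_like(yy,dep),yy,zz); c=imaging.get_calibration("scene")
    uv,_=cv2.projectPoints(W.reshape(-1,3),cv2.Rodrigues(c['R'])[0],c['t'],c['K'],c['distortion']); uv=uv.reshape(yy.shape+(2,)).astype(np.float32)
    im=cv2.remap(p,uv[...,0],uv[...,1],cv2.INTER_CUBIC)[:,:,::-1].copy()
    for rr in (108,117,140,26): cv2.circle(im,(290,290),rr*2,(0,0,255),1)
    for k in range(5):
        a=np.deg2rad(21+72*k); cv2.line(im,(290,290),(int(290+200*np.sin(a)),int(290-200*np.cos(a))),(0,255,0),1)
    cv2.imwrite(f"pics/rect_{nm}.png",im)
E
```

```text
brass px 363.1333333333333 142.2 15 (array([326.52469151]), array([97.35917353]))
nut (array([-5.04402903]), array([4.25033547]))
```

View pics/rect_f.png

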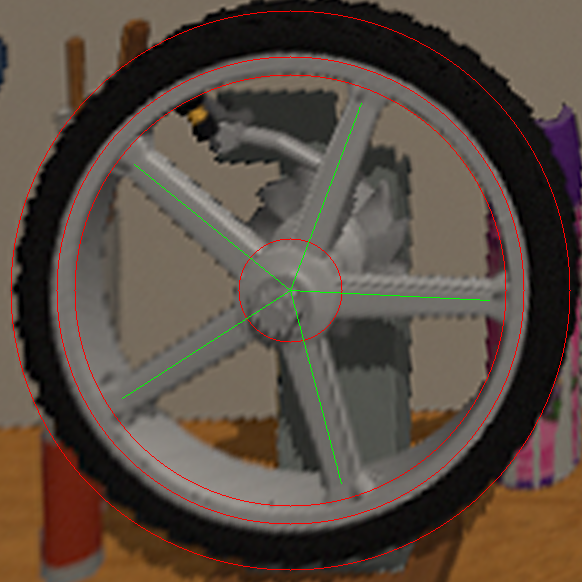

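```bash
python3 - <<'E'
from h import *
H=np.zeros((16,32))
for n in("scene","top"):
    X=np.load(n+"0.npz")['X'].reshape(-1,3); d=np.load(n+"0.npz")['d'].ravel(); X=X[d>0]
    if n=="scene": X=X[(X[:,0]>0.25)]
    i=((X[:,0])/0.05).astype(int); j=((X[:,1]+0.8)/0.05).astype(int)
    ok=(i>=0)&(i<16)&(j>=0)&(j<32)&(X[:,2]<0.7)
    np.maximum.at(H,(i[ok],j[ok]),X[ok,2]*1000)
print("cols y from -0.45.. step .05"); 
print("      "+" ".join(f"{-0.45+.05*k:5.2f}" for k in range(22)))
for i in range(15,-1,-1): print(f"{i*.05:4.2f} "," ".join(f"{H[i,7+k]:5.0f}" for k in range(22)))
E
cat > run2.py <<'E'
from plan import *
for D in (-12,-13.5):
  for a in (90,50,56,62,68,74,80,86,90,96,102,108,114,120,126,130):
    ys=np.arange(-90,-8,1.5); zs=np.arange(-60,46,1.5)
    YY,ZZ=np.meshgrid(ys,zs,indexing='ij'); yy=YY.ravel()[:,None]; zz=ZZ.ravel()[:,None]
    x,y,z=place(0,0,D,0.); x=x[None]+0*yy; y=y[None]+yy; z=z[None]+zz
    R=rest(x,y,z).min(1); ok=R>1
    x,y,z,R=x[ok],y[ok],z[ok],R[ok]; pos=np.c_[yy[ok],zz[ok]]
    oth=np.minimum.reduce([spoke(x,y,z,a+72*k)[0].min(1) for k in range(1,5)])
    sd,w,s,hw=spoke(x,y,z,a); of=sd[:,nf:].min(1); f=sd[:,:nf]; i=f.argmin(1); r_=np.arange(len(i)); fm=f[r_,i]
    tr=(w[r_,i]<0)&(s[r_,i]>30)&(s[r_,i]<100)&(np.abs(w[r_,i])>hw[r_,i]-3)
    good=(fm>-0.8)&(fm<0.8)&tr; sc=np.minimum.reduce([oth,of,R]); sc[~good]=-9
    js=np.argsort(-sc)[:3]
    print(D,a,[(*map(float,pos[j]),round(float(sc[j]),1),"r",round(float(s[j,i[j]]))) for j in js])
E
python3 run2.py
```

```text
cols y from -0.45.. step .05
      -0.45 -0.40 -0.35 -0.30 -0.25 -0.20 -0.15 -0.10 -0.05  0.00  0.05  0.10  0.15  0.20  0.25  0.30  0.35  0.40  0.45  0.50  0.55  0.60
0.75    530   523   518   513   509   506   503   500   498   496   495   494   493   492   492   492   492   492   493   494   495   496
0.70      5   219   181     4    89     6   271   255   321   123   317   291     0   135   134   133     0     6     5     6     5     3
0.65    214   222   206     5     3     5     5   288   308   169   219   332   339   134    94   134   107   106   102     2     3     0
0.60      5     4   227    96    42    55    94     5   123   270   292   348   204   134    89   135   108   109   109   109   106    49
0.55      3   319   334   337   333   310   235    33   315   313   295   117    33   134   134   134   109   109   108   105   105    80
0.50    272   319   337   339   333   310   241   126   300   304   103   167    96   148   144   132   111   106     4     7     3     0
0.45     47    48    29   205    28     5   248   221   170    35    34   125   123   146   143   130   1
[... 3668 characters left out ...]
9)]
-13.5 96 [(-61.5, 0.0, 5.6, 'r', 53), (-63.0, 0.0, 4.5, 'r', 54), (-60.0, 0.0, 4.3, 'r', 51)]
-13.5 102 [(-67.5, -7.5, 5.7, 'r', 59), (-67.5, -6.0, 4.8, 'r', 59), (-69.0, -7.5, 4.5, 'r', 60)]
-13.5 108 [(-72.0, -15.0, 5.7, 'r', 64), (-73.5, -15.0, 4.8, 'r', 66), (-70.5, -15.0, 4.5, 'r', 63)]
-13.5 114 [(-76.5, -24.0, 6.5, 'r', 71), (-75.0, -24.0, 5.8, 'r', 69), (-78.0, -25.5, 5.7, 'r', 73)]
-13.5 120 [(-78.0, -34.5, 7.8, 'r', 76), (-79.5, -34.5, 7.7, 'r', 77), (-81.0, -36.0, 6.8, 'r', 79)]
-13.5 126 [(-78.0, -43.5, 7.7, 'r', 80), (-79.5, -45.0, 7.5, 'r', 82), (-81.0, -45.0, 6.4, 'r', 83)]
-13.5 130 [(-76.5, -49.5, 7.3, 'r', 82), (-78.0, -51.0, 6.3, 'r', 84), (-75.0, -48.0, 5.2, 'r', 80)]
```

```bash
cat > rows.py <<'E'
import numpy as np, json
def rows(start,wps,per=55.,perr=9.5):
    """start & wps: (x,y,z m, yaw deg). prints rows tool mm, rad"""
    out=[];cur=np.array(start,float)
    for w in wps:
        w=np.array(w,float); d=w-cur; n=int(max(1,np.ceil(np.linalg.norm(d[:3])*1000/per),np.ceil(abs(d[3])/perr)))
        for k in range(n):
            st=d/n; a=np.deg2rad(cur[3]); c,s=np.cos(a),np.sin(a)
            out.append([round(-st[2]*1000,1),round((-s*st[0]+c*st[1])*1000,1),round((c*st[0]+s*st[1])*1000,1),round(-np.deg2rad(st[3]),3)])
            cur=cur+st
    for i in range(0,len(out),8): print(json.dumps(out[i:i+8]))
    return cur
E
python3 - <<'E'
from rows import rows
rows((.1816,.5713,.2475,72.36),[(.30,.40,.31,50),(.38,.2,.32,28),(.42,0,.32,8),(.43,-.2,.32,-3.65),(.43,-.34,.32,-3.65)])
E
cat > run3.py <<'E'
from plan import *
for D in (-12.5,):
  for a in (46,50,54,58,62,66,70,90,93,96):
    ys=np.arange(-90,10,1.); zs=np.arange(-40,50,1.)
    YY,ZZ=np.meshgrid(ys,zs,indexing='ij'); yy=YY.ravel()[:,None]; zz=ZZ.ravel()[:,None]
    x,y,z=place(0,0,D,0.); x=x[None]+0*yy; y=y[None]+yy; z=z[None]+zz
    R=rest(x,y,z).min(1); ok=R>0.5
    x,y,z,R=x[ok],y[ok],z[ok],R[ok]; pos=np.c_[yy[ok],zz[ok]]
    sd,w,s,hw=spoke(x,y,z,a)
    sc=np.minimum.reduce([R,sd.min(1)]+[spoke(x,y,z,a+72*k)[0].min(1) for k in range(1,5)])
    ii=sd[:,:nf].argmin(1); r_=np.arange(len(ii)); sc[w[r_,ii]>0]=-9
    js=np.argsort(-sc)[:2]
    print(D,a,[(*map(float,pos[j]),round(float(sc[j]),1)) for j in js])
E
python3 run3.py
```

```text
[[-15.6, -41.2, -31.8, 0.098], [-15.6, -44.1, -27.7, 0.098], [-15.6, -46.6, -23.3, 0.098], [-15.6, -48.6, -18.6, 0.098], [-2.5, -47.5, -25.4, 0.096], [-2.5, -49.7, -20.8, 0.096], [-2.5, -51.4, -15.9, 0.096], [-2.5, -52.7, -10.9, 0.096]]
[[-0.0, -48.8, -14.6, 0.087], [-0.0, -49.9, -10.3, 0.087], [-0.0, -50.6, -5.9, 0.087], [-0.0, -51.0, -1.5, 0.087], [-0.0, -49.9, -4.5, 0.051], [-0.0, -50.0, -1.9, 0.051], [-0.0, -50.1, 0.6, 0.051], [-0.0, -50.0, 3.1, 0.051]]
[[-0.0, -46.6, 3.0, -0.0], [-0.0, -46.6, 3.0, -0.0], [-0.0, -46.6, 3.0, -0.0]]
-12.5 46 [(-8.0, 36.0, 1.5), (-9.0, 36.0, 1.2)]
-12.5 50 [(-11.0, 35.0, 1.8), (-12.0, 35.0, 1.3)]
-12.5 54 [(-14.0, 34.0, 2.0), (-15.0, 34.0, 1.5)]
-12.5 58 [(-17.0, 33.0, 2.1), (-18.0, 33.0, 1.7)]
-12.5 62 [(-20.0, 31.0, 2.3), (-19.0, 32.0, 2.1)]
-12.5 66 [(-23.0, 30.0, 2.9), (-22.0, 30.0, 2.6)]
-12.5 70 [(-26.0, 28.0, 3.3), (-27.0, 28.0, 3.0)]
-12.5 90 [(-53.0, 13.0, 2.1), (-54.0, 12.0, 1.9)]
-12.5 93 [(-57.0, 10.0, 1.8), (-58.0, 9.0, 1.5)]
-12.5 96 [(-60.0, 7.0, 1.6), (-61.0, 6.0, 1.4)]
```

```bash
python3 -m handwheel '[[[-15.6,-41.2,-31.8,0.098],[-15.6,-44.1,-27.7,0.098],[-15.6,-46.6,-23.3,0.098],[-15.6,-48.6,-18.6,0.098],[-2.5,-47.5,-25.4,0.096],[-2.5,-49.7,-20.8,0.096],[-2.5,-51.4,-15.9,0.096],[-2.5,-52.7,-10.9,0.096]]]' 1
```

```text
time_s: 1.3
tcp_pos: [0.3802, 0.1987, 0.321]
eef_rot: [-6.1, 90.0, 21.7]
force: [-0.1, 0.6, -0.7]
grip_width: 0.0855
```

```bash
python3 -m handwheel '[[[0,-48.8,-14.6,0.087],[0,-49.9,-10.3,0.087],[0,-50.6,-5.9,0.087],[0,-51,-1.5,0.087],[0,-49.9,-4.5,0.051],[0,-50,-1.9,0.051],[0,-50.1,0.6,0.051],[0,-50,3.1,0.051]]]'; python3 -m handwheel '[[[0,-46.6,3,0],[0,-46.6,3,0],[0,-46.6,3,0],[0,0,0,0]]]'
python3 - <<'E'
from wheel import *
s,t,R=tool(); print(t,"yaw",np.degrees(np.arctan2(R[1,2],R[0,2])),R[:,0]); q=(t-C)*1000; print("wheel frame",q@AX,q@AY,q@AZ)
E
```

```text
time_s: 2.3
tcp_pos: [0.4292, -0.2014, 0.3209]
eef_rot: [-2.9, 90.0, -6.7]
force: [1.2, -0.1, 0.2]
grip_width: 0.0851
time_s: 2.8
tcp_pos: [0.4289, -0.3423, 0.32]
eef_rot: [-166.8, 90.0, -170.7]
force: [0.3, 0.4, 0.2]
grip_width: 0.0855
[ 0.42893677 -0.34231587  0.31997856] yaw -3.93539856072854 [-6.01193897e-04 -9.82546476e-05 -9.99999814e-01]
wheel frame -108.09161439172833 -65.83067456220492 124.97856175088157
```

```bash
python3 -m handwheel '[[[50,4,4,0],[50,4,4,0],[10,0,0,0],[0,0,0,0]]]'
python3 - <<'E'
from wheel import *
s,t,R=tool(); q=(t-C)*1000; print("TCP wheel frame",q@AX,q@AY,q@AZ)
p,d,X=cloud("scene"); np.savez("s1.npz",p=p,d=d,X=X); im=p[90:290,280:500,::-1]; cv2.imwrite("pics/s1.png",cv2.resize(im,None,fx=3,fy=3,interpolation=cv2.INTER_CUBIC))
T=(X-t)@R*1000; m=(d>0)&(np.abs(T[...,1])<40)&(T[...,2]<80)&(T[...,2]>20)&(T[...,0]<12)&(T[...,0]>-75); 
# exclude the wheel
qq=(X-C)*1000; m&=(qq@AX<-22)
Q=T[m]
for x0 in range(-76,12,4):
    k=(Q[:,0]>=x0)&(Q[:,0]<x0+4)
    if k.sum()>2: print("h",2-x0,k.sum(),"z",np.percentile(Q[k,2],[1,99]).round(1),"y",np.percentile(Q[k,1],[1,99]).round(1), "y|z>52",Q[k&(Q[:,2]>52),1].min().round(1) if (k&(Q[:,2]>52)).any() else None,Q[k&(Q[:,2]>52),1].max().round(1) if (k&(Q[:,2]>52)).any() else None)
p2,d2,X2=cloud("wrist"); np.savez("w1.npz",p=p2,d=d2,X=X2); cv2.imwrite("pics/w1.png",p2[:,:,::-1])
E
```

```text
time_s: 3.3
tcp_pos: [0.4378, -0.3318, 0.2113]
eef_rot: [145.1, 90.0, 141.4]
force: [0.1, -0.4, 0.5]
grip_width: 0.0854
TCP wheel frame -99.86704403073705 -54.76900720414803 16.341962338219858
h 78 15 z [26.  66.7] y [-17.2  -3.4] y|z>52 -13.5 -3.3
h 74 18 z [23.7 71.2] y [-18.2  -6.4] y|z>52 -12.9 -6.4
h 70 22 z [20.2 68.7] y [-18.7  -8.8] y|z>52 -12.4 -8.7
h 66 26 z [23.3 69.8] y [-18.4  -7.8] y|z>52 -12.8 -7.7
h 62 28 z [25.2 72.5] y [-18.3  -8.3] y|z>52 -13.4 -9.6
h 58 17 z [29.3 68.2] y [-17.2  -6.5] y|z>52 -12.5 -9.6
h 54 15 z [33.  67.7] y [-13.9  -8.9] y|z>52 -13.9 -10.3
h 50 18 z [36.8 67.5] y [-13.9  -2.2] y|z>52 -13.6 -10.8
h 46 25 z [39.4 66.5] y [-14.9  -1.4] y|z>52 -14.3 -11.6
h 42 23 z [40.7 48.6] y [-14.4   2.8] y|z>52 None None
h 38 29 z [39.2 50.3] y [-12.7   4.4] y|z>52 None None
h 34 27 z [40.8 45.7] y [-12.1   5.1] y|z>52 None None
h 30 29 z [39.3 45.6] y [-12.6   5.9] y|z>52 None None
h 26 29 z [40.1 47.5] y [-12.5   5.8] y|z>52 None None
h 22 28 z [40.5 45.7] y [-12.    7.3] y|z>52 None None
h 18 32 z [40.1 47.2] y [-12.4   9.3] y|z>52 None None
h 14 34 z [39.5 47.7] y [-12.3  10.2] y|z>52 None None
h 10 34 z [40.3 77.7] y [-12.1  36.9] y|z>52 35.7 37.6
h 6 32 z [38.7 46.3] y [-12.    9.9] y|z>52 None None
h 2 26 z [40.1 46.8] y [-11.8   9.7] y|z>52 None None
h -2 8 z [41.5 72.9] y [-5.1 34.6] y|z>52 36.7 36.7
h -6 4 z [76.1 77.6] y [24.2 28.1] y|z>52 24.2 28.1
```

View pics/s1.png

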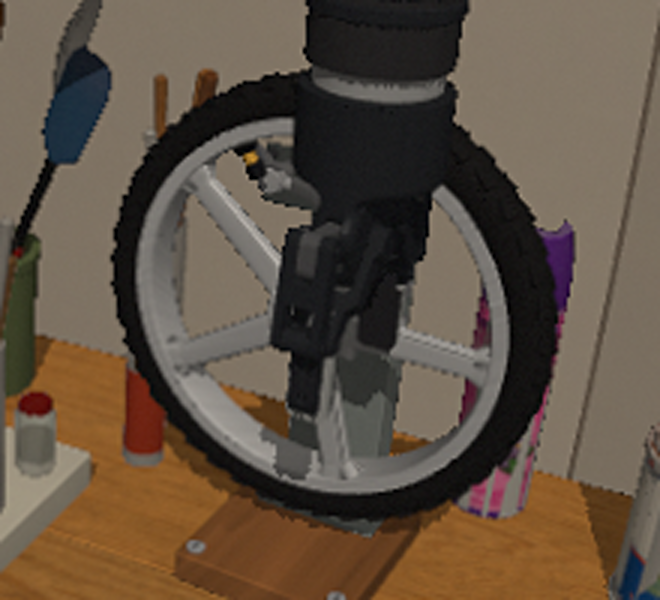

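View pics/w1.png

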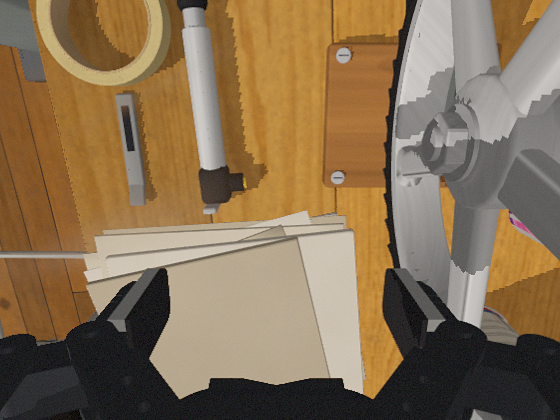

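```bash
python3 - <<'E'
from wheel import *
z=np.load("w1.npz"); p,d,X=z['p'],z['d'],z['X']
s,t,R=tool(); T=(X-t)@R*1000
q=(X-C)*1000; a=q@AX;y=q@AY;zz=q@AZ;r=np.hypot(y,zz)
def pr(n,u,v): print(n,(u,v),"wheel x %.1f y %.1f z %.1f r %.1f clock %.1f"%(a[v,u],y[v,u],zz[v,u],r[v,u],np.degrees(np.arctan2(-y[v,u],zz[v,u]))%360),"tool",T[v,u].round(1))
for n,u,v in [("nut",445,130),("hubfront",470,150),("spoke",475,240),("spoke2",465,285),("rim",402,215),("tyre",397,120),("spoke left",478,40),("board",345,55),("board2",337,178)]: pr(n,u,v)
m=(d>0)&(r>117)&(r<150)&(a<5)&(a>-40)&(p.max(2)<60)&(T[...,2]>75)
print(m.sum(), a[m].min(), np.percentile(r[m],[5,50,95]))
# spoke top/side points: spoke ~93
m=(d>0)&(r>40)&(r<90)&(np.abs(a+12)<12)&(y<-35)&(np.abs(zz)<30)&(T[...,2]>75)
print("spoke93 pts",m.sum(),"z top by r:",[(rr,np.percentile(zz[m&(np.abs(r-rr)<5)],[2,50,98]).round(1),np.percentile(a[m&(np.abs(r-rr)<5)],[2,98]).round(1)) for rr in(45,55,65,75) if (m&(np.abs(r-rr)<5)).sum()>5])
E
python3 - <<'E'
import cv2
p=cv2.imread("pics/w1.png"); cv2.imwrite("pics/w1c.png",cv2.resize(p[200:420,370:560],None,fx=3,fy=2.7,interpolation=cv2.INTER_CUBIC))
E
```

```text
nut (445, 130) wheel x -38.3 y 6.9 z 8.7 r 11.1 clock 321.7 tool [ 9.3 62.8 60.4]
hubfront (470, 150) wheel x -30.6 y 0.3 z 13.3 r 13.3 clock 358.7 tool [ 4.7 56.2 68.1]
spoke (475, 240) wheel x -19.3 y -36.8 z 6.3 r 37.3 clock 80.3 tool [11.8 19.1 79.4]
spoke2 (465, 285) wheel x -19.1 y -58.1 z 4.2 r 58.3 clock 85.9 tool [14.  -2.2 79.6]
rim (402, 215) wheel x -14.2 y -57.7 z -90.9 r 107.7 clock 147.6 tool [109.1  -1.6  84.4]
tyre (397, 120) wheel x -16.7 y 3.6 z -111.6 r 111.7 clock 181.9 tool [129.6  59.7  81.7]
spoke left (478, 40) wheel x -18.8 y 40.2 z -15.2 r 42.9 clock 249.3 tool [33.2 96.1 79.9]
board (345, 55) wheel x -43.8 y 51.0 z -171.0 r 178.5 clock 196.6 tool [188.9 107.2  54.4]
board2 (337, 178) wheel x -45.5 y -49.3 z -170.4 r 177.4 clock 163.9 tool [188.4   6.9  52.8]
1627 -18.118064898762423 [121.8104101  125.64926551 136.02915648]
spoke93 pts 2993 z top by r: [(45, array([-9.1,  5.2,  7.6]), array([-21.3, -11.4])), (55, array([-9.3,  4.4,  6.7]), array([-20.4, -10.6])), (65, array([-9.9,  3.6,  5.9]), array([-19.5, -10.1])), (75, array([-10.5,   3.2,   5.2]), array([-18.6,  -9.3]))]
```

View pics/w1c.png

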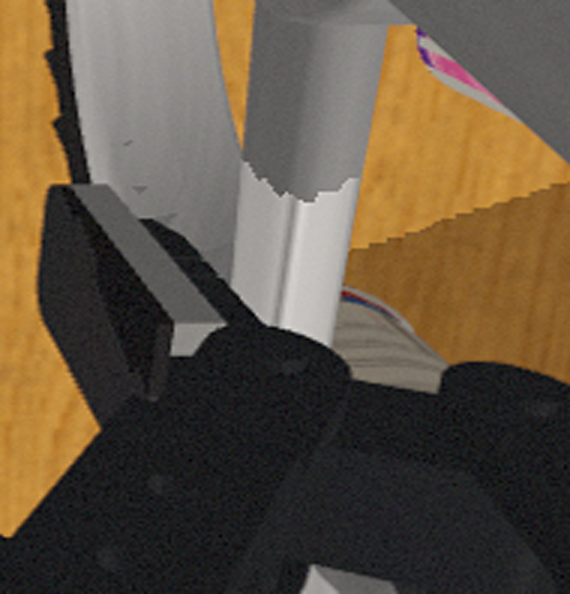

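```bash
python3 - <<'E'
from wheel import *
s,t,R=tool()
z=np.load("s1.npz"); cl=[("scene",z['d'],z['X'],z['p'])]
p,d,X=cloud("top"); cl.append(("top",d,X,p)); cv2.imwrite("pics/t1.png",cv2.resize(p[30:230,270:510,::-1],None,fx=3,fy=3,interpolation=cv2.INTER_CUBIC))
for n,d,X,p in cl:
    # drop flying pixels: local depth range small
    rg=cv2.dilate(d,np.ones((3,3)))-cv2.erode(d,np.ones((3,3)))
    T=(X-t)@R*1000; q=(X-C)*1000
    m=(d>0)&(rg<0.02)&(np.abs(T[...,1])<60)&(np.abs(T[...,2])<80)&(T[...,0]<12)&(T[...,0]>-150)&(q@AX<-25)
    Q=T[m]; print(n)
    for x0 in range(-148,12,6):
        k=(Q[:,0]>=x0)&(Q[:,0]<x0+6); o=[]
        for lo,hi in((-80,-62),(-62,-50),(-50,-40),(40,50),(50,62),(62,80)):
            kk=k&(Q[:,2]>lo)&(Q[:,2]<=hi); o.append(f"[{lo},{hi}] n{kk.sum():3d} "+(f"y{Q[kk,1].min():.0f}..{Q[kk,1].max():.0f}" if kk.sum() else ""))
        print("h",1-x0,k.sum(),"z",(Q[k,2].min().round(0),Q[k,2].max().round(0)) if k.any() else "", "; ".join(o))
E
```

```text
scene
h 149 199 z (np.float64(-42.0), np.float64(-3.0)) [-80,-62] n  0 ; [-62,-50] n  0 ; [-50,-40] n  3 y-7..-4; [40,50] n  0 ; [50,62] n  0 ; [62,80] n  0 
h 143 183 z (np.float64(-40.0), np.float64(-1.0)) [-80,-62] n  0 ; [-62,-50] n  0 ; [-50,-40] n  0 ; [40,50] n  0 ; [50,62] n  0 ; [62,80] n  0 
h 137 207 z (np.float64(-40.0), np.float64(-2.0)) [-80,-62] n  0 ; [-62,-50] n  0 ; [-50,-40] n  1 y5..5; [40,50] n  0 ; [50,62] n  0 ; [62,80] n  0 
h 131 201 z (np.float64(-41.0), np.float64(-0.0)) [-80,-62] n  0 ; [-62,-50] n  0 ; [-50,-40] n  6 y-6..4; [40,50] n  0 ; [50,62] n  0 ; [62,80] n  0 
h 125 195 z (np.float64(-40.0), np.float64(-4.0)) [-80,-62] n  0 ; [-62,-50] n  0 ; [-50,-40] n  1 y2..2; [40,50] n  0 ; [50,62] n  0 ; [62,80] n  0 
h 119 170 z (np.float64(-41.0), np.float64(-3.0)) [-80,-62] n  0 ; [-62,-50] n  0 ; [-50,-40] n  1 y1..1; [40,50] n  0 ; [50,62] n  0 ; [62,80] n  0 
h 113 74 z (np.float64(-41.0), np.float64(-16.0)) [-80,-62] n  0 ; [-62,-50] n  0 ; [-50,-40] n  3 y-5..1; [40,50] n  0 ; [50,62] n  0 ; [62,80] n  0 
h 107 65 z (np.float64(-40.0), np.float64(-15
[... 5380 characters left out ...]
-50] n  0 ; [-50,-40] n  0 ; [40,50] n  0 ; [50,62] n  0 ; [62,80] n  0 
h 23 0 z  [-80,-62] n  0 ; [-62,-50] n  0 ; [-50,-40] n  0 ; [40,50] n  0 ; [50,62] n  0 ; [62,80] n  0 
h 17 0 z  [-80,-62] n  0 ; [-62,-50] n  0 ; [-50,-40] n  0 ; [40,50] n  0 ; [50,62] n  0 ; [62,80] n  0 
h 11 0 z  [-80,-62] n  0 ; [-62,-50] n  0 ; [-50,-40] n  0 ; [40,50] n  0 ; [50,62] n  0 ; [62,80] n  0 
h 5 0 z  [-80,-62] n  0 ; [-62,-50] n  0 ; [-50,-40] n  0 ; [40,50] n  0 ; [50,62] n  0 ; [62,80] n  0 
h -1 0 z  [-80,-62] n  0 ; [-62,-50] n  0 ; [-50,-40] n  0 ; [40,50] n  0 ; [50,62] n  0 ; [62,80] n  0 
h -7 0 z  [-80,-62] n  0 ; [-62,-50] n  0 ; [-50,-40] n  0 ; [40,50] n  0 ; [50,62] n  0 ; [62,80] n  0
```

View pics/t1.png

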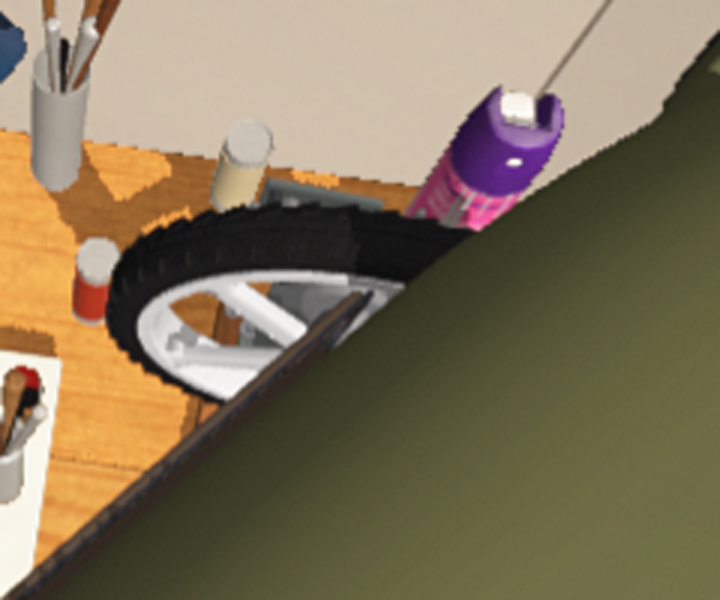

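```bash
python3 - <<'E'
from wheel import *
s,t,R=tool()
z=np.load("s1.npz"); d,X,p=z['d'],z['X'],z['p']
T=(X-t)@R*1000; T[...,2]+=2.5
m=(d>0)&(np.abs(T[...,1])<70)&(np.abs(T[...,2])<80)&(T[...,0]<12)&(T[...,0]>-220)&((X-C)@AX*1000<-24)
Q=T[m]
bins=[-80,-70,-62,-54,-46,-38,-30,-20,-10,0,10,20,30,40]
print("h \\ z", bins)
for x0 in range(-212,12,6):
    k=(Q[:,0]>=x0)&(Q[:,0]<x0+6)
    print("%4d"%(1-x0)," ".join((f"{np.percentile(Q[kk,1],3):4.0f}/{np.percentile(Q[kk,1],97):4.0f}" if (kk:=k&(Q[:,2]>=a)&(Q[:,2]<b)).sum()>2 else "    .    ") for a,b in zip(bins[:-1],bins[1:])))
E
```

```text
h \ z [-80, -70, -62, -54, -46, -38, -30, -20, -10, 0, 10, 20, 30, 40]
 213     .         .         .         .         .      -20/  19  -31/  30  -37/  33  -38/ -36  -38/ -37     .         .         .    
 207     .         .         .         .         .      -18/  17  -29/  27  -36/  31  -38/ -34  -38/ -36     .         .         .    
 201     .         .         .         .         .      -22/  19  -32/  29  -37/  34  -38/   2  -39/ -36     .         .         .    
 195     .         .         .         .         .      -20/  16  -30/  28  -36/ -30  -38/ -34     .         .         .         .    
 189     .         .         .         .         .      -18/  14  -29/  26  -34/  31  -36/ -34  -36/ -35     .         .         .    
 183     .         .         .         .         .      -18/  16  -28/  26  -34/  30  -36/ -33  -36/ -35     .         .         .    
 177     .         .         .         .         .      -18/  14  -29/  27  -35/  29  -36/ -34  -36/ -35     .         .         .    
 171     .         .         .         .         .      -16/  16  -27/  26  -34/  32
[... 3396 characters left out ...]
    .         .         .    
  15     .         .       -7/   7  -11/   8  -11/ -10     .         .         .         .         .         .         .         .    
   9     .         .       -6/   6  -11/  11  -11/ -10     .         .         .         .         .         .         .         .    
   3     .         .         .      -10/  10     .         .         .         .         .         .         .         .         .    
  -3     .         .         .       -7/   7     .         .         .         .         .         .         .         .         .    
  -9     .         .         .         .         .         .         .         .         .         .         .         .         .
```

```bash
cat > plan2.py <<'E'
from plan import boxsdf,spoke,rest,boxpts
import numpy as np
fin=np.vstack([boxpts((46,56),(-7,7),(3,40)),boxpts((42.4,47),(-11.5,11.5),(0,40))])
o=[boxpts((38,73),(-13,13),(43,58)),boxpts((60,73),(-12.5,12.5),(43,80)),boxpts((60,70),(-12.5,12.5),(80,108)),
   boxpts((20,46),(-17.5,17.5),(56,78)),boxpts((0,30),(-20,20),(76,95)),boxpts((0,62),(-12,12),(92,108))]
o=np.vstack(o); 
cy=np.array([(38*np.cos(t),38*np.sin(t),h) for t in np.linspace(0,2*np.pi,24,endpoint=False) for h in range(112,200,12)])
oth=np.vstack([o,(np.vstack([o,fin]))*[-1,1,1],cy])
P=np.vstack([fin,oth]); nf=len(fin)
def place(th,D):
    c,s=np.cos(th),np.sin(th); X=P[:,0]*c-P[:,1]*s; Y=P[:,0]*s+P[:,1]*c
    return X-X[:nf].max()+D, Y-Y[:nf].mean(), P[:,2].copy()
E
cat > run4.py <<'E'
from plan2 import *
ys=np.arange(-104,105,4.); zs=np.arange(-108,108,4.)
YY,ZZ=np.meshgrid(ys,zs,indexing='ij'); yy=YY.ravel()[:,None]; zz=ZZ.ravel()[:,None]
print(len(P))
for thd in range(-120,121,15):
  for D in (-16,-12.5):
    x,y,z=place(np.deg2rad(thd),D); x=x[None]+0*yy; y=y[None]+yy; z=z[None]+zz
    R=rest(x,y,z); ok=R.min(1)>-1
    if not ok.any(): continue
    x,y,z,R=x[ok],y[ok],z[ok],R[ok]; pos=np.c_[yy[ok],zz[ok]]
    best={}
    for ph in range(0,72,8):
      S=[spoke(x,y,z,ph+72*k) for k in range(5)]
      m=np.array([q[0].min(1) for q in S])
      for k in range(5):
        others=np.delete(m,k,0).min(0)
        sd,w,s,hw=S[k]; of=sd[:,nf:].min(1)
        f=sd[:,:nf]; i=f.argmin(1); r_=np.arange(len(i))
        fm=f[r_,i]; tr=(w[r_,i]<0)&(s[r_,i]>28)&(s[r_,i]<100)&(np.abs(w[r_,i])>hw[r_,i]-3)
        good=(others>-1)&(of>-1)&(fm>-3)&(fm<3)&tr
        if good.any():
            sc=np.minimum.reduce([others,of,R.min(1)]); sc[~good]=-9; j=sc.argmax()
            best[ph+72*k]=(int(pos[j][0]),int(pos[j][1]),round(float(sc[j]),1))
    print("th",thd,"D",D,"free:",ok.sum(),dict(sorted(best.items())))
E
python3 run4.py
```

```text
Still running in the background as job /tmp/bash_jobs.1000/254fd467db85 (pid 919). You'll get a notice when it ends.
```

```bash
sleep 240; cat /tmp/bash_jobs.1000/254fd467db85/stdout
```

```text
4396
th -120 D -16 free: 137 {}
th -120 D -12.5 free: 1 {}
th -105 D -16 free: 139 {}
th -105 D -12.5 free: 3 {}
th -90 D -16 free: 153 {8: (-12, 100, -0.5)}
th -90 D -12.5 free: 6 {}
th -75 D -16 free: 230 {8: (-8, 100, -0.5)}
th -75 D -12.5 free: 4 {}
th -60 D -16 free: 233 {}
th -60 D -12.5 free: 4 {}
th -45 D -16 free: 567 {96: (-60, -36, 0.7), 104: (-60, -44, 1.0), 112: (-68, -52, 2.0), 120: (-76, -68, 2.2), 128: (-76, -76, 1.3), 136: (-72, -92, -0.5)}
th -45 D -12.5 free: 228 {}
th -30 D -16 free: 581 {104: (-64, -44, 0.8), 112: (-68, -52, 1.5), 120: (-76, -68, 2.1), 128: (-76, -76, 2.1), 136: (-72, -92, -0.5), 144: (-68, -100, -0.5)}
th -30 D -12.5 free: 266 {}
th -15 D -16 free: 654 {104: (-64, -44, 2.0), 112: (-72, -52, 2.1), 120: (-76, -64, 2.3), 128: (-76, -76, 1.1), 136: (-72, -88, -0.5), 144: (-68, -104, -0.5)}
th -15 D -12.5 free: 302 {}
th 0 D -16 free: 676 {96: (-68, -36, -0.0), 104: (-68, -44, 2.5), 112: (-76, -52, 3.3), 120: (-76, -64, 0.5), 128: (-88, -80, -0.5), 136: (-80, -96, -0.5), 144: (-72, -108, -0.5)}
th 0 D -12.5 free: 310 {}
th 15 D -16 free: 654 {96: (-64, -32, 2.0), 104: (-72, -44, 2.2), 112: (-80, -52, 2.1), 120: (-84, -64, 0.4)}
th 15 D -12.5 free: 302 {}
th 30 D -16 free: 581 {96: (-68, -36, 1.5), 104: (-76, -44, 1.7), 112: (-84, -52, 1.1), 120: (-84, -64, -0.5)}
th 30 D -12.5 free: 266 {120: (-84, -64, -0.5)}
th 45 D -16 free: 567 {96: (-68, -32, 1.5), 104: (-76, -40, 1.0), 112: (-84, -52, 1.5), 120: (-88, -64, 1.7), 128: (-84, -76, -0.5)}
th 45 D -12.5 free: 228 {}
th 60 D -16 free: 233 {8: (0, 100, -0.5)}
th 60 D -12.5 free: 4 {}
th 75 D -16 free: 230 {8: (0, 100, -0.5), 352: (32, 96, -0.6)}
th 75 D -12.5 free: 4 {}
th 90 D -16 free: 153 {8: (-4, 100, -0.5)}
th 90 D -12.5 free: 6 {}
th 105 D -16 free: 139 {}
th 105 D -12.5 free: 3 {}
th 120 D -16 free: 137 {}
th 120 D -12.5 free: 1 {}
```

```bash
python3 -m handwheel --help 2>&1 | head -30; python3 -m handwheel '[[[-30,0,-30,0],[-60,0,-20,0],[-60,0,0,0],[-60,0,0,0],[-60,0,0,0],[-60,0,0,0]]]'; python3 - <<'E'
from h import *
s,t,R=tool(); print(t,R[:,0].round(4),s['q'].round(1))
E
```

```text
invalid input: not JSON, or not a number
time_s: 4.2
tcp_pos: [0.3876, -0.3287, 0.5441]
eef_rot: [-36.3, 89.8, -40.1]
force: [0.2, -0.8, 0.5]
grip_width: 0.0854
[ 0.38757461 -0.32871702  0.54409749] [ 0.0033 -0.0028 -1.    ] [-40.3  11.6  27.9 106.    0.   53.4]
```

```bash
python3 -m handwheel '[[[-50,0,0,0],[-50,0,0,0],[-50,0,0,0],[-50,0,0,0]]]'; python3 - <<'E'
from h import *
s,t,R=tool(); print(t,R[:,0].round(4),s['q'].round(1))
E
```

```text
time_s: 4.7
tcp_pos: [0.3677, -0.3118, 0.6689]
eef_rot: [-36.5, 85.7, -40.3]
force: [-0.1, 0.7, 0.5]
grip_width: 0.085
[ 0.36769809 -0.31177577  0.66887973] [ 0.0572 -0.0484 -0.9972] [-40.3  16.5  54.4 123.6   0.   53.4]
```

```bash
python3 -m handwheel '[[[-50,0,0,0],[-50,0,0,0]]]'; python3 - <<'E'
from h import *
s,t,R=tool(); print(t,R[:,0].round(4),s['q'].round(1))
E
python3 -m handwheel '[[[50,0,0,0],[50,0,0,0],[50,0,0,0]]]'; python3 - <<'E'
from h import *
s,t,R=tool(); print(t,R[:,0].round(4),s['q'].round(1))
E
```

```text
time_s: 4.95
tcp_pos: [0.3473, -0.2944, 0.7007]
eef_rot: [-36.6, 81.8, -40.3]
force: [0.1, -0.4, 0.7]
grip_width: 0.0858
[ 0.34725418 -0.29438823  0.70067606] [ 0.1088 -0.0922 -0.9898] [-40.3  12.6  54.5 123.6   0.   53.4]
time_s: 5.32
tcp_pos: [0.3639, -0.3085, 0.5562]
eef_rot: [-36.6, 81.8, -40.3]
force: [0.0, 0.4, 0.2]
grip_width: 0.0855
[ 0.36388759 -0.30850365  0.55623114] [ 0.109  -0.0924 -0.9897] [-40.3   1.1  17.   97.7  -0.   53.4]
```

```bash
python3 - <<'E'
from h import *
s,t,R=tool(); d=np.array([0.45,0.02,0.56])-t
print((R.T@d*1000/6).round(1), R.round(3))
E
```

```text
[-4.1 55.4 11. ] [[ 0.109  0.07   0.992]
 [-0.092  0.994 -0.06 ]
 [-0.99  -0.085  0.115]]
```

```bash
python3 -m handwheel '[[[-4,55,11,0],[-4,55,11,0],[-4,55,11,0],[-4,55,11,0],[-4,55,11,0],[-4,55,11,0]]]'; python3 -m handwheel '[[[-50,0,0,0],[-50,0,0,0],[-40,0,0,0],[-40,0,0,0],[-40,0,0,0],[-40,0,0,0]]]'; cat > st.py <<'E'
from h import *
s,t,R=tool(); x=R[:,0]; print("t",s['time_s'],t.round(4),"x",x.round(3),"pitch",np.degrees(np.arcsin(-x[2])).round(1),"az",np.degrees(np.arctan2(x[1],x[0])).round(1),"z",R[:,2].round(3),"q",s['q'].round(2),"F",np.linalg.norm(s['force']).round(1))
E
python3 st.py
```

```text
time_s: 6.08
tcp_pos: [0.4495, 0.0181, 0.5611]
eef_rot: [-36.6, 81.8, -40.3]
force: [1.3, -0.6, 0.5]
grip_width: 0.0857
time_s: 6.82
tcp_pos: [0.4043, 0.0304, 0.7258]
eef_rot: [-18.8, 77.7, -22.3]
force: [-1.0, -0.4, 0.6]
grip_width: 0.0853
t 6.825 [0.4043 0.0304 0.7258] x [ 0.197 -0.081 -0.977] pitch 77.7 az -22.3 z [ 0.978 -0.052  0.202] q [  9.24   6.55  50.73 123.64  -6.39 102.1 ] F 1.2
```

```bash
python3 -m handwheel '[[[0,0,-50,0],[0,0,-50,0]]]' >/dev/null; python3 st.py;  python3 -m handwheel '[[[-60,0,0,0],[-60,0,0,0]]]'>/dev/null; python3 st.py; python3 - <<'E'
from rig import bot
print(bot.read_state()['q'])
E
```

```text
t 7.075 [0.3062 0.0354 0.7044] x [ 0.197 -0.081 -0.977] pitch 77.7 az -22.3 z [ 0.978 -0.053  0.201] q [ 13.97  -6.69  33.14 119.89  -7.23 106.83] F 1.2
t 7.325 [0.2919 0.0348 0.7484] x [ 0.267 -0.06  -0.962] pitch 74.1 az -12.7 z [ 0.962 -0.046  0.269] q [ 14.47  -6.31  41.47 123.6   -7.18 106.71] F 1.0
[ 14.47139711  -6.31224236  41.46658682 123.59714055  -7.1803685
 106.70944464]
```

```bash
python3 -m handwheel '[[[-60,0,0,0],[-60,0,0,0],[-60,0,0,0],[-60,0,0,0],[-60,0,0,0],[-60,0,0,0]]]' >/dev/null; python3 st.py
```

```text
t 8.075 [0.2205 0.0077 0.8269] x [ 0.494  0.005 -0.87 ] pitch 60.4 az 0.6 z [ 0.869 -0.04   0.493] q [  5.2  -14.58  48.54 123.6   -2.25  96.83] F 1.0
```

```bash
python3 -m handwheel '[[[-55,-15,0,0],[-55,-15,0,0],[-55,-15,0,0],[-55,-15,0,0],[-55,0,0,0],[-55,0,0,0]]]' >/dev/null; python3 st.py
```

```text
t 8.825 [ 0.0956 -0.0216  0.9637] x [ 0.835 -0.095 -0.542] pitch 32.8 az -6.5 z [ 0.545 -0.     0.839] q [ -2.79 -22.16  68.55 123.61  -3.09  88.49] F 0.5
```

```bash
cat > rows2.py <<'E'
from h import *
import json
def rows(wps,roll=0.0,nroll=1,per=55.,start=None,R=None):
    s,t,R0=tool(); cur=t if start is None else np.array(start); R=R0 if R is None else R
    out=[]; k=0
    for w in wps:
        d=np.array(w)-cur; n=int(max(1,np.ceil(np.linalg.norm(d)*1000/per)))
        for i in range(n):
            rr=roll/nroll if k<nroll else 0.
            out.append([*(float(v) for v in (R.T@(d/n)*1000).round(1)),round(rr,3)])
            R=R@Ro.from_rotvec([rr,0,0]).as_matrix(); k+=1
        cur=np.array(w)
    for i in range(0,len(out),8): print(json.dumps(out[i:i+8]))
E
python3 - <<'E'
from rows2 import *
rows([(.25,-.20,.75),(.33,-.33,.45),(.42,-.345,.30)],roll=-1.571,nroll=9)
E
```

```text
[[43.6, -25.7, -15.8, -0.175], [43.6, -22.6, -20.1, -0.175], [43.6, -18.8, -23.7, -0.175], [43.6, -14.4, -26.6, -0.175], [43.6, -9.5, -28.7, -0.175], [43.6, -4.4, -29.9, -0.175], [34.5, 18.0, -28.2, -0.175], [34.5, 22.7, -24.6, -0.175]]
[[34.5, 26.6, -20.3, -0.175], [34.5, 29.7, -15.4, 0.0], [34.5, 29.7, -15.4, 0.0], [34.5, 29.7, -15.4, 0.0], [34.5, 29.7, -15.4, 0.0], [39.5, 19.2, -0.0, 0.0], [39.5, 19.2, -0.0, 0.0], [39.5, 19.2, -0.0, 0.0]]
[[39.5, 19.2, -0.0, 0.0]]
```

```bash
python3 -m handwheel '[[[43.6,-25.7,-15.8,-0.175],[43.6,-22.6,-20.1,-0.175],[43.6,-18.8,-23.7,-0.175],[43.6,-14.4,-26.6,-0.175],[43.6,-9.5,-28.7,-0.175],[43.6,-4.4,-29.9,-0.175],[34.5,18,-28.2,-0.175],[34.5,22.7,-24.6,-0.175]]]' 0 ; python3 st.py
```

```text
time_s: 9.82
tcp_pos: [0.2188, -0.1079, 0.7562]
eef_rot: [-72.0, 37.2, -10.2]
force: [0.1, 0.9, -0.2]
grip_width: 0.0003
t 9.825 [ 0.2188 -0.1079  0.7562] x [ 0.784 -0.141 -0.604] pitch 37.2 az -10.2 z [0.352 0.903 0.247] q [ 66.78 -39.44  10.73 123.59 -50.92  87.04] F 0.9
```

```bash
python3 - <<'E'
from rows2 import *
rows([(.42,-.20,.66)])
E
```

```text
[[45.8, -13.5, -7.2, 0.0], [45.8, -13.5, -7.2, 0.0], [45.8, -13.5, -7.2, 0.0], [45.8, -13.5, -7.2, 0.0], [45.8, -13.5, -7.2, 0.0]]
```

```bash
python3 -m handwheel '[[[45.8,-13.5,-7.2,0],[45.8,-13.5,-7.2,0],[45.8,-13.5,-7.2,0],[45.8,-13.5,-7.2,0],[45.8,-13.5,-7.2,0]]]' 0 ; python3 st.py
```

```text
time_s: 10.45
tcp_pos: [0.2517, -0.0778, 0.7029]
eef_rot: [-73.9, 32.9, -14.2]
force: [-0.7, -0.0, -0.5]
grip_width: -0.0001
t 10.45 [ 0.2517 -0.0778  0.7029] x [ 0.814 -0.206 -0.544] pitch 32.9 az -14.2 z [0.382 0.895 0.232] q [ 74.26 -39.43  -3.49 123.59 -57.02 103.26] F 0.9
```

```bash
python3 - <<'E'
from rows2 import *
rows([(.38,.06,.68)],per=40)
E
```

```text
[[17.7, 3.4, 33.4, 0.0], [17.7, 3.4, 33.4, 0.0], [17.7, 3.4, 33.4, 0.0], [17.7, 3.4, 33.4, 0.0], [17.7, 3.4, 33.4, 0.0]]
```

```bash
python3 -m handwheel '[[[17.7,3.4,33.4,0],[17.7,3.4,33.4,0],[17.7,3.4,33.4,0],[17.7,3.4,33.4,0],[17.7,3.4,33.4,0]]]'; python3 st.py
```

```text
time_s: 11.08
tcp_pos: [0.3687, 0.0681, 0.6824]
eef_rot: [-74.1, 32.7, -14.6]
force: [-0.2, 0.8, 0.5]
grip_width: -0.0003
t 11.075 [0.3687 0.0681 0.6824] x [ 0.815 -0.213 -0.54 ] pitch 32.7 az -14.6 z [0.386 0.893 0.231] q [ 50.06 -32.09  -9.86  78.52 -49.56  64.67] F 0.9
```

```bash
python3 - <<'E'
from rows2 import *
rows([(.46,.03,.64),(.46,-.14,.60),(.44,-.33,.50)],per=50)
E
```

```text
[[35.1, -6.8, -2.9, 0.0], [35.1, -6.8, -2.9, 0.0], [35.1, -6.8, -2.9, 0.0], [14.4, -8.7, -40.3, 0.0], [14.4, -8.7, -40.3, 0.0], [14.4, -8.7, -40.3, 0.0], [14.4, -8.7, -40.3, 0.0], [15.6, 2.9, -40.1, 0.0]]
[[15.6, 2.9, -40.1, 0.0], [15.6, 2.9, -40.1, 0.0], [15.6, 2.9, -40.1, 0.0], [15.6, 2.9, -40.1, 0.0]]
```

```bash
python3 -m handwheel '[[[35.1,-6.8,-2.9,0],[35.1,-6.8,-2.9,0],[35.1,-6.8,-2.9,0],[14.4,-8.7,-40.3,0],[14.4,-8.7,-40.3,0],[14.4,-8.7,-40.3,0],[14.4,-8.7,-40.3,0],[15.6,2.9,-40.1,0]]]'>/dev/null; python3 st.py
```

```text
t 12.075 [ 0.4545 -0.1798  0.5814] x [ 0.816 -0.214 -0.537] pitch 32.5 az -14.7 z [0.385 0.894 0.229] q [-29.57 -36.9  -30.78  39.47  12.5    7.63] F 1.4
```

```bash
python3 -m handwheel '[[[15.6,2.9,-40.1,0],[15.6,2.9,-40.1,0],[15.6,2.9,-40.1,0],[15.6,2.9,-40.1,0]]]'>/dev/null; python3 st.py; python3 - <<'E'
from wheel import *
s,t,R=tool(); q=(t-C)*1000; print("TCP wheel",q@AX,q@AY,q@AZ,"x in wheel",R[:,0]@AX,R[:,0]@AY,R[:,0]@AZ)
E
```

```text
t 12.575 [ 0.4384 -0.3316  0.5002] x [ 0.815 -0.214 -0.539] pitch 32.6 az -14.7 z [0.386 0.894 0.228] q [-55.38 -25.87 -35.37  30.62  33.3   -9.1 ] F 0.6
TCP wheel -99.37794412733999 -54.51554634728508 305.17571660763394 x in wheel 0.8269049482276747 -0.16174070502350393 -0.5385797535510285
```

```bash
cat > stroke.py <<'E'
from wheel import *
import json
DEP=-4.0
def Rw():
    s,t,R=tool(); M=np.stack([AX,AY,AZ]); return s,(t-C)*1000@M.T,M@R
def tipcorners(R): return np.array([a*14*R[:,2]+b*11*R[:,1] for a in(-1,1) for b in(-1,1)])
def T(a,r,gap,R):
    c=np.deg2rad(a); er=np.array([0,-np.sin(c),np.cos(c)]); ew=np.array([0,-np.cos(c),-np.sin(c)])
    g=(tipcorners(R)@ew).max(); hw=10.5-2*(r-26)/82
    return er*r-ew*(hw+g+gap)+np.array([DEP,0,0])
def tcp(tip,R): return tip-17*R[:,0]
def prow(seq,R,start):
    out=[];cur=start
    for p in seq: out.append([*(float(v) for v in (R.T@(p-cur)).round(1)),0]); cur=p
    for i in range(0,len(out),8): print(json.dumps(out[i:i+8]).replace(" ",""))
def lin(a,b,per=50):
    n=int(np.ceil(np.linalg.norm(b-a)/per)); return [a+(b-a)*(i+1)/n for i in range(n)]
E
python3 - <<'E'
from stroke import *
s,p,R=Rw(); print("R in wheel\n",R.round(3))
for a in(18,21,40,60,80,90): print(a,T(a,62,0,R).round(1))
t0=T(21,62,9,R); h=tcp(t0+[-70,0,0],R)
seq=lin(p,h); prow(seq,R,p); print(h,"->",tcp(t0,R))
E
```

```text
R in wheel
 [[ 0.827 -0.457  0.328]
 [-0.162  0.366  0.917]
 [-0.539 -0.811  0.228]]
18 [-4.   3.6 66.3]
21 [-4.  -0.5 66.2]
40 [ -4.  -21.3  63. ]
60 [ -4.  -41.4  52.2]
80 [ -4.  -57.   33.5]
90 [ -4.  -62.   21.7]
[[24.2,40.5,2.3,0],[24.2,40.5,2.3,0],[24.2,40.5,2.3,0],[24.2,40.5,2.3,0],[24.2,40.5,2.3,0]]
[-88.05738412  10.6902772   78.61498888] -> [-18.05738412  10.6902772   78.61498888]
```

```bash
python3 -m handwheel '[[[24.2,40.5,2.3,0],[24.2,40.5,2.3,0],[24.2,40.5,2.3,0],[24.2,40.5,2.3,0],[24.2,40.5,2.3,0],[0,0,0,0]]]' 0; python3 - <<'E'
from stroke import *
s,p,R=Rw(); print(p.round(1), s['q'].round(1),R.round(3).tolist(),"tip",(p+17*R[:,0]).round(1))
a,d,X=cloud("wrist"); np.savez("w2.npz",p=a,d=d,X=X); cv2.imwrite("pics/w2.png",a[:,:,::-1])
a,d,X=cloud("scene"); np.savez("s2.npz",p=a,d=d,X=X); cv2.imwrite("pics/s2.png",a[:,:,::-1])
q=(X-C)*1000
tl=(q-0)@np.stack([AX,AY,AZ]).T
E
```

```text
time_s: 13.32
tcp_pos: [0.4638, -0.2813, 0.2979]
eef_rot: [-73.5, 34.9, -13.4]
force: [-0.3, -1.0, -0.4]
grip_width: -0.0004
[-77.2  -2.7 102.9] [-46.1 -21.5 -58.7   2.5  26.3  -3.6] [[0.808, -0.493, 0.323], [-0.139, 0.373, 0.917], [-0.573, -0.786, 0.233]] tip [-63.4  -5.   93.2]
```

View pics/w2.png

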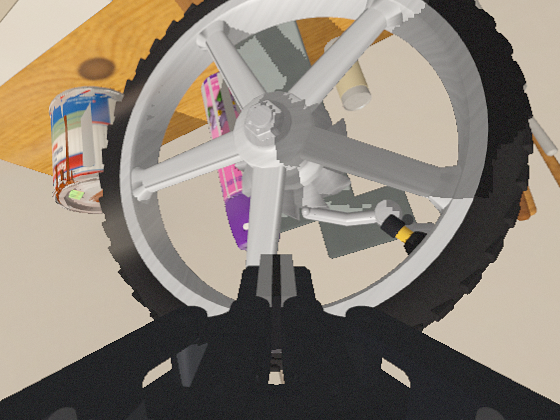

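View pics/s2.png

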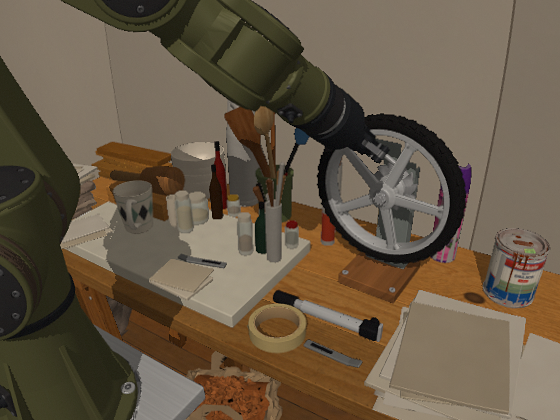

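```bash
python3 - <<'E'
from stroke import *
s,p,R=Rw(); t0=T(21,62,9,R); print(t0)
prow(lin(p,tcp(t0+[-50,0,0],R),20),R,p)
E
```

```text
[-4.          8.12289109 69.52907536]
[[10.1,10.1,4.8,0],[10.1,10.1,4.8,0]]
```

```bash
python3 -m handwheel '[[[10,10,5,0],[10,10,5,0],[0,0,0,0]]]' 0; python3 - <<'E'
from stroke import *
s,p,R=Rw(); print(p.round(1), s['q'].round(1),R.round(3).tolist(),"tip",(p+17*R[:,0]).round(1))
t0=T(21,62,9,R); print(t0); prow(lin(p,tcp(t0,R),20),R,p)
E
```

```text
time_s: 13.8
tcp_pos: [0.4799, -0.275, 0.2852]
eef_rot: [-73.2, 35.8, -12.9]
force: [-0.6, -0.6, 0.3]
grip_width: 0.0
[-61.5   4.6  90.2] [-43.3 -19.2 -58.7   0.5  24.2  -2.2] [[0.8, -0.507, 0.32], [-0.13, 0.375, 0.918], [-0.585, -0.776, 0.234]] tip [-47.9   2.3  80.2]
[-4.          8.1988674  69.55823993]
[[13.5,-3.9,5.6,0],[13.5,-3.9,5.6,0],[13.5,-3.9,5.6,0]]
```

```bash
python3 -m handwheel '[[[13.5,-3.9,5.6,0],[13.5,-3.9,5.6,0],[13.5,-3.9,5.6,0],[0,0,0,0]]]' 0; python3 - <<'E'
from stroke import *
s,p,R=Rw(); print(p.round(1), s['q'].round(1),R.round(3).tolist(),"tip",(p+17*R[:,0]).round(1))
for a in (21,90): print(a,T(a,62,0,R).round(1))
E
```

```text
time_s: 14.3
tcp_pos: [0.5246, -0.2721, 0.2744]
eef_rot: [-73.2, 35.8, -12.8]
force: [0.5, 0.7, -0.7]
grip_width: -0.0
[-17.1  10.4  79.4] [-37.9 -13.9 -57.4  -5.   20.1   1.4] [[0.8, -0.507, 0.32], [-0.129, 0.374, 0.918], [-0.586, -0.776, 0.234]] tip [-3.4  8.2 69.4]
21 [-4.  -0.2 66.3]
90 [ -4.  -62.   21.4]
```

```bash
cat > pl.py <<'E'
import sys
from stroke import *
s,p,R=Rw(); a0,a1,n,r0,r1=map(float,sys.argv[1:6]); n=int(n)
print("tip",(p+17*R[:,0]).round(1),"q",s['q'].round(1),"pitch",np.degrees(np.arcsin(-R[2,0])).round(1))
seq=[tcp(T(a0+(a1-a0)*(i+1)/n,r0+(r1-r0)*(i+1)/n,0,R),R) for i in range(n)]
prow(seq,R,p)
E
python3 pl.py 18 48 8 62 62
```

```text
tip [-3.4  8.2 69.4] q [-37.9 -13.9 -57.4  -5.   20.1   1.4] pitch 35.8
[[2.6,-0.8,-9.5,0],[1.0,-1.5,-4.7,0],[0.7,-1.2,-3.8,0],[0.9,-1.0,-3.8,0],[1.0,-0.8,-3.8,0],[1.2,-0.6,-3.9,0],[1.4,-0.3,-3.9,0],[1.5,-0.1,-4.0,0]]
```

```bash
python3 -m handwheel '[[[1.6,-0.8,-5.5,0],[2,-1.5,-8.7,0],[0.7,-1.2,-3.8,0],[0.9,-1,-3.8,0],[1,-0.8,-3.8,0],[1.2,-0.6,-3.9,0],[1.4,-0.3,-3.9,0],[1.5,-0.1,-4,0]]]' 0; python3 pl.py 48 76 8 62 62; python3 - <<'E'
from wheel import *
p,d,X=cloud("scene"); sp,m=angle("scene",p,d,X); print("phase",sp)
cv2.imwrite("pics/s3.png",cv2.resize(p[90:290,280:500,::-1],None,fx=3,fy=3))
E
```

```text
time_s: 15.3
tcp_pos: [0.5207, -0.3108, 0.2653]
eef_rot: [-73.3, 35.8, -12.9]
force: [0.2, 3.7, -0.1]
grip_width: -0.0001
tip [ -4.9 -30.8  60.4] q [-43.  -10.1 -55.9  -6.   24.   -1.9] pitch 35.8
[[2.7,0.7,-2.8,0],[1.7,0.4,-3.7,0],[1.8,0.6,-3.6,0],[2.0,0.9,-3.6,0],[2.1,1.1,-3.5,0],[2.2,1.3,-3.4,0],[2.3,1.6,-3.3,0],[2.4,1.8,-3.1,0]]
phase 40.98776148887586
```

View pics/s3.png

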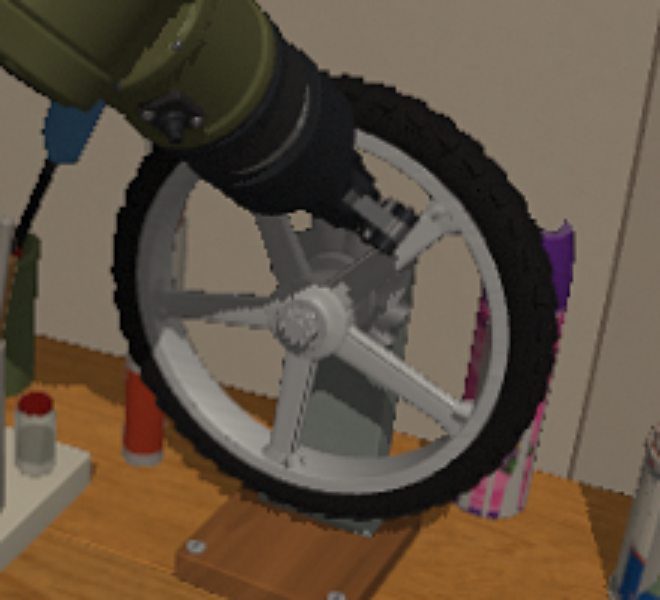

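```bash
python3 -m handwheel '[[[2.7,0.7,-2.8,0],[1.7,0.4,-3.7,0],[1.8,0.6,-3.6,0],[2,0.9,-3.6,0],[2.1,1.1,-3.5,0],[2.2,1.3,-3.4,0],[2.3,1.6,-3.3,0],[2.4,1.8,-3.1,0]]]' 0; python3 pl.py 76 104 8 62 64
```

```text
time_s: 16.35
tcp_pos: [0.52, -0.3348, 0.2423]
eef_rot: [-73.3, 35.8, -13.0]
force: [0.4, 2.8, 2.7]
grip_width: -0.0002
tip [ -4.1 -54.7  37.3] q [-45.6  -5.8 -56.   -9.7  26.   -3.8] pitch 35.8
[[2.4,1.9,-2.9,0],[2.6,2.2,-3.0,0],[2.7,2.5,-2.8,0],[2.7,2.7,-2.6,0],[2.8,2.9,-2.3,0],[2.8,3.2,-2.1,0],[2.8,3.4,-1.8,0],[2.8,3.6,-1.5,0]]
```

```bash
python3 -m handwheel '[[[2.4,1.9,-2.9,0],[2.6,2.2,-3,0],[2.7,2.5,-2.8,0],[2.7,2.7,-2.6,0],[2.8,2.9,-2.3,0],[2.8,3.2,-2.1,0],[2.8,3.4,-1.8,0],[2.8,3.6,-1.5,0]]]' 0; python3 - <<'E'
from stroke import *
s,p,R=Rw(); tip=p+17*R[:,0]; print("tip",tip.round(1),"q",s['q'].round(1),R[:,0].round(3))
a,d,X=cloud("scene"); sp,m=angle("scene",a,d,X); print("phase",sp)
# retreat: slight up-left off spoke (3mm) then back -45, then to start
t1=tip+[0,2,4]; t2=t1+[-45,0,0]; t0=T(28,64,8,R); t3=t0+[-45,0,0]
prow([tcp(q,R) for q in [t1]+lin(t1,t2,25)+lin(t2,t3,30)],R,p); print(t0)
E
```

```text
time_s: 17.35
tcp_pos: [0.5192, -0.3466, 0.2078]
eef_rot: [-73.3, 35.8, -13.0]
force: [0.4, 1.7, 3.4]
grip_width: 0.0002
tip [ -4.2 -66.6   2.9] q [-46.9  -1.1 -57.7 -15.7  26.9  -4.7] [ 0.801 -0.131 -0.584]
phase 28.29208560388725
[[-2.6,-2.4,2.8,0],[-18.0,11.4,-7.2,0],[-18.0,11.4,-7.2,0],[-15.1,-8.9,23.9,0],[-15.1,-8.9,23.9,0],[-15.1,-8.9,23.9,0]]
[-4.         -2.82613021 70.98180316]
```

```bash
python3 - <<'E'
from stroke import *
s,p,R=Rw()
P=[(-4,-62,12),(-19,-56,26),(-34,-48,40),(-34,-26,56),(-34,-1,72),(-19,1,72),(-4,1,71)]
prow([tcp(np.array(q,float),R) for q in P],R,p)
E
```

```text
[[-6.0,-6.6,6.7,0],[-21.0,-1.0,3.9,0],[-21.2,-0.3,5.8,0],[-12.3,-4.2,23.9,0],[-12.7,-3.0,26.7,0],[11.7,-6.8,6.7,0],[12.6,-6.8,4.6,0]]
```

```bash
python3 -m handwheel '[[[-6,-6.6,6.7,0],[-21,-1,3.9,0],[-21.2,-0.3,5.8,0],[-12.3,-4.2,23.9,0],[-12.7,-3,26.7,0],[0,0,0,0]]]' 0; python3 - <<'E'
from stroke import *
s,p,R=Rw(); tip=p+17*R[:,0]; print("tip",tip.round(1),"q",s['q'].round(1),R[:,0].round(3))
for n in("scene","wrist"):
    a,d,X=cloud(n); sp,m=angle(n,a,d,X); print("phase",n,sp,m.sum())
    if n=="wrist": cv2.imwrite("pics/w3.png",a[:,:,::-1]); np.savez("w3.npz",p=a,d=d,X=X)
E
```

```text
time_s: 18.15
tcp_pos: [0.494, -0.2782, 0.28]
eef_rot: [-73.4, 35.7, -12.9]
force: [0.6, -0.7, 0.3]
grip_width: -0.0002
tip [-33.6   0.1  75. ] q [-42.  -17.1 -58.5  -2.   23.3  -1.3] [ 0.802 -0.131 -0.583]
phase scene 31.14729496044413 1103
phase wrist 31.355797538772656 14840
```

View pics/w3.png

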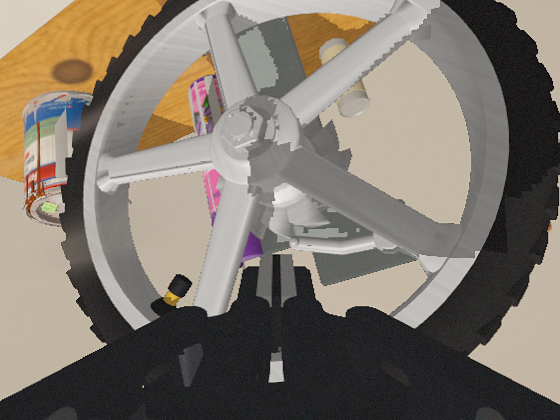

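```bash
python3 -m handwheel '[[[12,-6,6,0],[13,-6,5,0],[0,0,0,0]]]' 0; python3 pl.py 26 60 8 62 62
```

```text
time_s: 18.62
tcp_pos: [0.5247, -0.2787, 0.2744]
eef_rot: [-73.2, 35.9, -12.9]
force: [-0.5, -0.6, -0.2]
grip_width: 0.0003
tip [-3.   1.5 69.5] q [-38.8 -13.3 -57.   -4.9  20.7   0.9] pitch 35.9
[[3.4,-1.0,-13.1,0],[1.0,-1.1,-4.3,0],[1.3,-0.8,-4.4,0],[1.5,-0.5,-4.4,0],[1.7,-0.2,-4.5,0],[1.9,0.1,-4.5,0],[2.1,0.5,-4.5,0],[2.3,0.8,-4.4,0]]
```

```bash
python3 -m handwheel '[[[1.9,-0.8,-7,0],[2.5,-1.3,-10.4,0],[1.3,-0.8,-4.4,0],[1.5,-0.5,-4.4,0],[1.7,-0.2,-4.5,0],[1.9,0.1,-4.5,0],[2.1,0.5,-4.5,0],[2.3,0.8,-4.4,0]]]' 0; python3 pl.py 60 86 7 62 62
```

```text
time_s: 19.62
tcp_pos: [0.52, -0.3221, 0.2579]
eef_rot: [-73.3, 35.8, -12.9]
force: [0.8, 4.4, 1.8]
grip_width: -0.0001
tip [ -4.8 -42.1  53. ] q [-44.3  -8.5 -55.7  -7.1  25.   -2.9] pitch 35.8
[[3.3,1.6,-3.2,0],[2.3,1.3,-3.6,0],[2.4,1.6,-3.5,0],[2.5,1.9,-3.4,0],[2.6,2.1,-3.2,0],[2.7,2.4,-3.0,0],[2.8,2.7,-2.8,0]]
```

```bash
python3 -m handwheel '[[[3.3,1.6,-3.2,0],[2.3,1.3,-3.6,0],[2.4,1.6,-3.5,0],[2.5,1.9,-3.4,0],[2.6,2.1,-3.2,0],[2.7,2.4,-3,0],[2.8,2.7,-2.8,0]]]' 0; python3 pl.py 86 104 5 62 64
```

```text
time_s: 20.5
tcp_pos: [0.5197, -0.3403, 0.2312]
eef_rot: [-73.3, 35.8, -12.9]
force: [0.8, 2.5, 2.5]
grip_width: 0.0002
tip [ -4.  -60.3  26.2] q [-46.2  -4.2 -56.5 -11.6  26.4  -4.3] pitch 35.8
[[2.8,2.6,-2.8,0],[2.9,2.9,-2.6,0],[2.9,3.2,-2.3,0],[3.0,3.4,-2.0,0],[3.0,3.6,-1.7,0]]
```

```bash
python3 -m handwheel '[[[2.8,2.6,-2.8,0],[2.9,2.9,-2.6,0],[2.9,3.2,-2.3,0],[3,3.4,-2,0],[3,3.6,-1.7,0]]]' 0; python3 - <<'E'
from stroke import *
s,p,R=Rw(); tip=p+17*R[:,0]; print("tip",tip.round(1))
P=[(-4,-62,12),(-19,-56,26),(-34,-48,40),(-34,-26,56),(-34,-1,74)]
prow([tcp(np.array(q,float),R) for q in P],R,p)
E
```

```text
time_s: 21.12
tcp_pos: [0.5191, -0.3468, 0.2075]
eef_rot: [-73.3, 35.8, -13.0]
force: [0.7, 0.9, 3.2]
grip_width: -0.0
tip [ -4.2 -66.8   2.6]
[[-6.0,-5.6,6.7,0],[-21.0,-1.0,4.0,0],[-21.2,-0.3,5.8,0],[-12.2,-4.2,23.9,0],[-13.8,-4.6,27.1,0]]
```

```bash
python3 -m handwheel '[[[-6,-6,6.7,0],[-21,-1,4,0],[-21.2,-0.3,5.8,0],[-12.2,-4.2,23.9,0],[-13.8,-4.6,27,0],[0,0,0,0]]]' 0; python3 - <<'E'
from stroke import *
s,p,R=Rw(); tip=p+17*R[:,0]; print("tip",tip.round(1),"q",s['q'].round(1),R[:,0].round(3))
for n in("scene","wrist"):
    a,d,X=cloud(n); sp,m=angle(n,a,d,X); print("phase",n,sp,m.sum())
    cv2.imwrite(f"pics/{n}4.png",a[:,:,::-1])
E
```

```text
time_s: 21.88
tcp_pos: [0.4939, -0.2784, 0.2813]
eef_rot: [-73.4, 35.7, -13.0]
force: [-0.2, 0.4, -0.2]
grip_width: 0.0
tip [-33.7  -0.1  76.4] q [-42.  -17.2 -58.4  -1.8  23.3  -1.4] [ 0.802 -0.131 -0.583]
phase scene 31.297639271486094 1082
phase wrist 31.45857228946602 14819
```

View pics/wrist4.png

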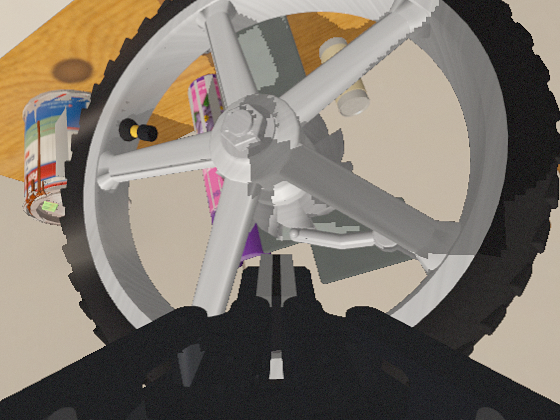

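```bash
python3 -m handwheel '[[[13,-5,7,0],[13,-5.5,5,0],[0,0,0,0]]]' 0; python3 pl.py 26 60 8 62 62
```

```text
time_s: 22.35
tcp_pos: [0.525, -0.2774, 0.2741]
eef_rot: [-73.2, 35.9, -12.9]
force: [0.3, 0.6, -0.9]
grip_width: -0.0004
tip [-2.8  2.9 69.1] q [-38.6 -13.4 -57.1  -5.   20.6   1. ] pitch 35.9
[[3.1,-1.7,-14.3,0],[1.0,-1.1,-4.3,0],[1.3,-0.8,-4.4,0],[1.5,-0.5,-4.4,0],[1.7,-0.2,-4.5,0],[1.9,0.1,-4.5,0],[2.1,0.5,-4.5,0],[2.3,0.8,-4.4,0]]
```

```bash
python3 -m handwheel '[[[1.6,-1.2,-7.5,0],[2.5,-1.6,-11.1,0],[1.3,-0.8,-4.4,0],[1.5,-0.5,-4.4,0],[1.7,-0.2,-4.5,0],[1.9,0.1,-4.5,0],[2.1,0.5,-4.5,0],[2.3,0.8,-4.4,0]]]' 0; python3 pl.py 60 85 7 62 62
```

```text
time_s: 23.35
tcp_pos: [0.52, -0.3223, 0.2581]
eef_rot: [-73.3, 35.8, -13.0]
force: [-0.0, 3.3, 1.7]
grip_width: 0.0001
tip [ -4.8 -42.3  53.2] q [-44.3  -8.5 -55.7  -7.1  25.   -2.9] pitch 35.8
[[3.4,1.8,-3.0,0],[2.2,1.2,-3.5,0],[2.3,1.5,-3.4,0],[2.4,1.7,-3.3,0],[2.5,2.0,-3.1,0],[2.6,2.3,-2.9,0],[2.7,2.5,-2.7,0]]
```

```bash
python3 -m handwheel '[[[3.4,1.8,-3,0],[2.2,1.2,-3.5,0],[2.3,1.5,-3.4,0],[2.4,1.7,-3.3,0],[2.5,2,-3.1,0],[2.6,2.3,-2.9,0],[2.7,2.5,-2.7,0],[0,0,0,0]]]' 0; python3 pl.py 85 90 2 62 62;python3 - <<'E'
from stroke import *
for n in("scene","wrist"):
    a,d,X=cloud(n); np.savez(n+"5.npz",p=a,d=d,X=X); sp,m=angle(n,a,d,X); print("phase",n,sp,m.sum())
    cv2.imwrite(f"pics/{n}5.png",a[:,:,::-1])
E
```

```text
time_s: 24.35
tcp_pos: [0.5192, -0.34, 0.2313]
eef_rot: [-73.3, 35.9, -13.0]
force: [-0.3, 0.3, 0.4]
grip_width: -0.0004
tip [ -4.6 -60.1  26.4] q [-46.2  -4.3 -56.5 -11.3  26.3  -4.2] pitch 35.9
[[1.7,0.8,-1.1,0],[1.9,2.0,-1.6,0]]
phase scene 8.170390944613995 421
phase wrist 9.79875881042422 17252
```

View pics/wrist5.png

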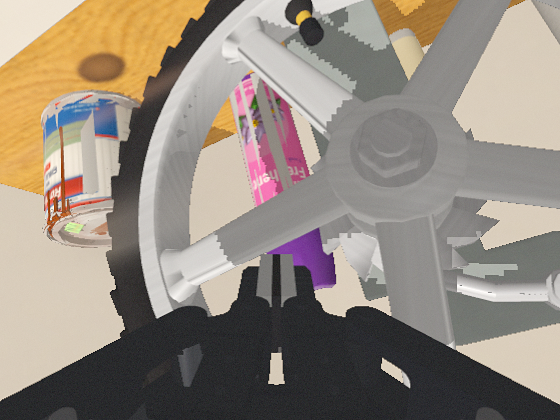

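```bash
cat > sp.py <<'E'
from stroke import *
def per(n,p,d,X,guess,dep0=0.):
    q=(X-C)*1000; a=q@AX;y=q@AY;z=q@AZ;r=np.hypot(y,z)
    for k in range(5):
        c=np.deg2rad(guess+72*k); s=-y*np.sin(c)+z*np.cos(c); w=-y*np.cos(c)-z*np.sin(c)
        m=(d>0)&(np.abs(w)<22)&(s>45)&(s<90)&(np.abs(a-front(s)+1)<3.0)&(p.min(2)>55)
        o=[]
        for r0 in range(45,90,9):
            mm=m&(s>=r0)&(s<r0+9)
            if mm.sum()>15:
                lo,hi=np.percentile(w[mm],[2,98]); o.append((r0+4.5,lo,hi))
        if len(o)>=2:
            o=np.array(o); mid=(o[:,1]+o[:,2])/2; dl=np.degrees(np.arctan2(mid,o[:,0]))
            print(f"   {n} spoke~{(guess+72*k)%360:.0f}: dang {np.round(dl,1)} width {np.round(o[:,2]-o[:,1],1)}")
def valve(n,p,box=None):
    g=p.astype(int); ye=((g[...,0]-g[...,2]>70)&(g[...,0]>120)).astype(np.uint8)
    num,lab,st,ce=cv2.connectedComponentsWithStats(ye)
    out=[]
    for i in range(1,num):
        if st[i,4]<6: continue
        yy,zz=cast(n,[ce[i]],0.); a,r=pol(yy,zz)
        if 88<r[0]<106 and st[i,4]<600: out.append((ce[i].round(1).tolist(),int(st[i,4]),round(float(a[0]),2),round(float(r[0]),1)))
    print("   valve cand",n,out)
E
python3 - <<'E'
from sp import *
for n in("wrist","scene"):
    z=np.load(n+"5.npz"); per(n,z['p'],z['d'],z['X'],14.); valve(n,z['p'])
# calibration checks with free views
z=np.load("w3.npz"); per("wrist31",z['p'],z['d'],z['X'],31.3)
z=np.load("scene0.npz"); per("scene21",z['p'],z['d'],z['X'],21); valve("scene",z['p'])
E
```

```text
wrist spoke~14: dang [-4.8 -4.9 -9.3  1.4] width [18.3 17.6  6.9  2. ]
   wrist spoke~86: dang [-8.7 -6.6 -5.4 -3.6 -3.6] width [27.1 24.  21.7 16.8 16.6]
   wrist spoke~158: dang [-2.7 -2.9 -3.1 -3.1 -3.2] width [18.2 17.7 17.5 17.1 16.6]
   wrist spoke~230: dang [-3.3 -3.4 -3.3 -3.3] width [18.4 18.  17.6 16.7]
   wrist spoke~302: dang [-4.8  2.6] width [18.1  4.5]
   valve cand wrist [([514.5, 2.4], 62, 231.97, 95.0), ([302.1, 16.3], 132, 172.86, 103.9), ([282.5, 43.2], 8, 163.53, 96.0), ([249.8, 71.7], 16, 149.86, 96.8)]
   scene spoke~86: dang [-3.9 -3.  -2.8 -1.1 -4.2] width [17.4 17.3 14.6 10.8 16.5]
   scene spoke~158: dang [-6.1 -4.7 -4.6 -4.6 -4.8] width [18.4 17.4 14.6 15.1 14.8]
   scene spoke~230: dang [-4.5 -4.5 -3.9 -3.7 -3.8] width [16.6 18.1 16.3 15.4 15.6]
   scene spoke~302: dang [-5.8 -4.8 -6.3 -6.6] width [16.1 12.6 13.4  9.8]
   valve cand scene [([413.0, 239.0], 26, 142.84, 101.5), ([388.3, 240.4], 7, 171.93, 101.6)]
   wrist31 spoke~31: dang [-1.  -0.8 -0.6 -0.6 -0.5] width [17.9 17.5 17.4 17.  16.6]
   wrist31 spoke~103: dang [0.8 0.7 0.7 0.7 0.6] width [17.7 17.1 16.8 16.8 16.3]
   wrist31 spoke~175: dang [1.7 1.6 1.5 1.4 1.3] width [18.1 17.8 16.9 16.4 16.6]
   wrist31 spoke~247: dang [0.6 0.4 0.4 0.3 0.2] width [17.9 17.5 17.2 16.8 16.6]
   wrist31 spoke~319: dang [-1.2 -1.  -0.8 -0.7 -0.6] width [18.3 18.  17.5 17.3 16.8]
   scene21 spoke~21: dang [1.3 0.6 0.5 0.5 0.5] width [17.8 18.6 17.8 16.8 17. ]
   scene21 spoke~93: dang [-0.3  0.2  0.4 -0.   0.2] width [17.2 17.8 17.8 17.  16.1]
   scene21 spoke~165: dang [-0.9 -0.6 -1.4 -1.5 -0.7] width [17.8 18.2 16.5 17.6 15.7]
   scene21 spoke~237: dang [-1.  -0.4 -1.  -0.8 -0.3] width [17.6 17.4 17.8 16.9 16.2]
   scene21 spoke~309: dang [1.4 0.6 0.1 0.4 0.5] width [18.1 17.8 17.7 17.8 16.1]
   valve cand scene [([363.2, 142.0], 10, 326.7, 97.6), ([360.0, 222.0], 40, 210.58, 93.3), ([414.1, 235.1], 13, 139.23, 95.4)]
```

```bash
python3 pl.py 85 91 3 62 62
```

```text
tip [ -4.5 -60.   26.7] q [-46.2  -4.3 -56.4 -11.3  26.3  -4.2] pitch 35.9
[[1.5,0.7,-1.0,0],[1.5,1.6,-1.3,0],[1.5,1.6,-1.3,0]]
```

```bash
python3 -m handwheel '[[[1.5,0.7,-1,0],[1.5,1.6,-1.3,0],[1.5,1.6,-1.3,0],[0,0,0,0],[0,0,0,0]]]' 0; python3 pl.py 91 93 1 62 62;python3 - <<'E'
from sp import *
for n in("wrist","scene"):
    a,d,X=cloud(n); np.savez(n+"6.npz",p=a,d=d,X=X); per(n,a,d,X,16.); valve(n,a)
E
```

```text
time_s: 25.08
tcp_pos: [0.52, -0.3421, 0.2256]
eef_rot: [-73.3, 35.8, -13.0]
force: [0.3, 0.0, 0.4]
grip_width: -0.0002
tip [ -3.7 -62.   20.7] q [-46.4  -3.4 -56.7 -12.5  26.5  -4.3] pitch 35.8
[[1.6,2.1,-1.7,0]]
   wrist spoke~16: dang [-1.8 -5.3  4.1  2.4] width [18.  10.9  5.   2.9]
   wrist spoke~88: dang [-6.6 -4.2 -2.4 -0.4 -0.4] width [28.7 25.  21.5 16.9 16.5]
   wrist spoke~160: dang [ 0.3  0.1  0.  -0.  -0.1] width [18.1 17.7 17.4 17.  16.9]
   wrist spoke~232: dang [-0.3 -0.4 -0.5 -0.6  1.4] width [18.2 17.8 17.2 17.  11. ]
   valve cand wrist [([324.1, 12.7], 143, 177.87, 104.1), ([266.6, 71.1], 125, 153.83, 94.3)]
   scene spoke~88: dang [-0.5 -0.3  0.3  2.1 -0.8] width [16.6 18.5 16.4 10.1 17.2]
   scene spoke~160: dang [-2.2 -1.8 -1.8 -1.6 -1.3] width [18.  17.6 17.2 16.1 16.3]
   scene spoke~232: dang [-1.6 -1.4 -1.3 -1.6 -1.1] width [17.9 18.  17.2 17.5 16.1]
   valve cand scene [([383.5, 239.5], 8, 177.48, 102.0), ([411.7, 239.9], 11, 144.67, 102.5)]
```

```bash
python3 -m handwheel '[[[0.7,0.9,-0.8,0],[0.7,0.9,-0.7,0],[0.7,0.9,-0.7,0],[0,0,0,0],[0,0,0,0]]]' 0; python3 - <<'E'
from sp import *
s,p,R=Rw(); print("tip",(p+17*R[:,0]).round(1))
for n in("wrist","scene"):
    a,d,X=cloud(n); np.savez(n+"7.npz",p=a,d=d,X=X); per(n,a,d,X,18.); valve(n,a)
E
```

```text
time_s: 25.8
tcp_pos: [0.5195, -0.3434, 0.2219]
eef_rot: [-73.3, 35.8, -13.0]
force: [1.3, 0.4, 1.5]
grip_width: 0.0001
tip [ -4.  -63.4  16.9]
   wrist spoke~18: dang [-0.8 -7.3  4.5] width [17.8  4.3  7.1]
   wrist spoke~90: dang [-4.8 -2.8 -1.2  0.8  0.7] width [27.7 24.8 21.9 16.9 16.5]
   wrist spoke~162: dang [1.5 1.4 1.1 1.1 1. ] width [18.1 17.9 17.3 17.1 17. ]
   wrist spoke~234: dang [ 0.7  0.6  0.6  0.5 -0.1] width [18.3 17.6 17.3 17.2 15.5]
   valve cand wrist [([339.1, 12.2], 151, 181.02, 104.2), ([229.1, 131.5], 471, 131.6, 94.8)]
   scene spoke~90: dang [0.9 0.3 1.6 3.  0.5] width [18.4 18.1 14.9 12.  16.6]
   scene spoke~162: dang [-0.8 -0.9 -1.2 -0.4  0.2] width [19.  17.5 16.6 16.1 15.2]
   scene spoke~234: dang [-0.9 -0.6 -0.6 -0.4  0.2] width [18.5 18.1 17.2 16.7 16.3]
   valve cand scene [([381.0, 238.5], 6, 180.44, 101.5)]
```

```bash
python3 - <<'E'
from stroke import *
s,p,R=Rw()
P=[(-5,-60,24),(-19,-55,30),(-36,-48,42),(-50,-40,56)]
prow([tcp(np.array(q,float),R) for q in P],R,p)
E
```

```text
[[-5.3,-3.7,4.5,0],[-15.4,4.3,1.5,0],[-21.5,1.9,3.8,0],[-20.4,-0.8,6.1,0]]
```

```bash
python3 -m handwheel '[[[-5.3,-3.7,4.5,0],[-15.4,4.3,1.5,0],[-21.5,1.9,3.8,0],[-20.4,-0.8,6,0],[-15,-5,20,0],[-15,-5,20,0],[0,0,0,0],[0,0,0,0]]]' 0; python3 - <<'E'
from sp import *
s,p,R=Rw(); print("tip",(p+17*R[:,0]).round(1))
for n in("wrist","scene"):
    a,d,X=cloud(n); per(n,a,d,X,18.); valve(n,a); cv2.imwrite(f"pics/{n}8.png",a[:,:,::-1])
E
```

```text
time_s: 26.9
tcp_pos: [0.4712, -0.28, 0.295]
eef_rot: [-73.3, 35.8, -13.0]
force: [-0.4, 0.4, -0.3]
grip_width: -0.0003
tip [-56.3  -3.1  90.1]
   wrist spoke~18: dang [-0.8 -0.7 -0.4  2.6] width [17.9 17.5 17.5  9.5]
   wrist spoke~90: dang [0.6 0.8 0.6 0.5 0.3] width [17.3 17.6 16.8 16.5 16. ]
   wrist spoke~162: dang [1.8 1.5 1.5 1.6 1.5] width [18.4 18.1 17.5 16.7 16.9]
   wrist spoke~234: dang [1.  0.9 0.8 0.6 0.6] width [17.7 17.3 16.9 16.7 16.6]
   wrist spoke~306: dang [-0.7 -0.6 -0.4 -0.4 -0.3] width [17.9 17.8 17.5 17.1 16.6]
   valve cand wrist [([244.5, 28.6], 65, 180.62, 105.4), ([373.3, 40.4], 375, 239.48, 94.6)]
   scene spoke~18: dang [1.6 0.5 0.6 0.4 0.7] width [17.7 18.4 17.  17.2 16.8]
   scene spoke~90: dang [0.6 0.2 0.8 0.6 0.3] width [18.3 17.8 17.4 17.5 15.4]
   scene spoke~162: dang [-0.7 -1.5 -0.9 -0.7 -0.5] width [18.  17.7 18.1 15.8 15.9]
   scene spoke~234: dang [-0.8 -0.3 -0.2  0.2  0.2] width [18.2 18.7 18.4 16.7 16.6]
   scene spoke~306: dang [1.5 1.1 0.8 1.1 0.8] width [18.4 19.2 17.5 16.7 16.5]
   valve cand scene [([361.4, 223.8], 19, 207.99, 94.2), ([381.0, 238.5], 6, 180.44, 101.5)]
```

View pics/scene8.png

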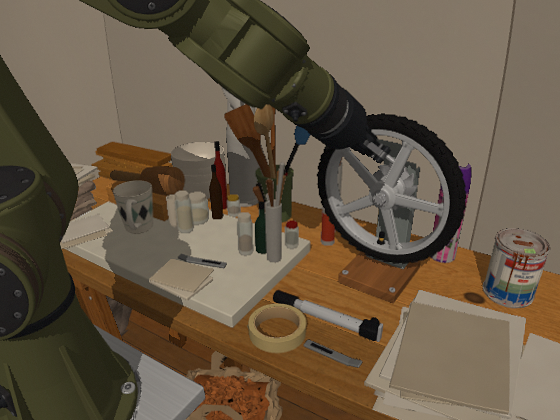

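View pics/wrist8.png

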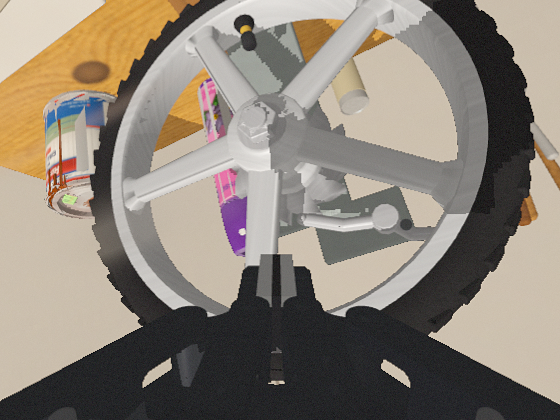

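The valve is within about 0.3 to 0.6° of the bottom. I'll back the gripper well clear and hand in.

```bash
python3 -m handwheel '[[[-40,-20,0,0],[-40,-20,0,0],[-40,-20,0,0],[0,0,0,0],[0,0,0,0]]]' 0; python3 - <<'E'
from sp import *
s,p,R=Rw(); print("tip",(p+17*R[:,0]).round(1))
a,d,X=cloud("scene"); per("scene",a,d,X,18.); valve("scene",a); cv2.imwrite("pics/s9.png",a[:,:,::-1])
E
```

```text
time_s: 27.62
tcp_pos: [0.4052, -0.2829, 0.411]
eef_rot: [-73.2, 35.9, -13.0]
force: [-0.6, 0.1, -0.6]
grip_width: -0.0002
tip [-122.   -10.2  206.1]
   scene spoke~18: dang [1.3 0.7 0.9 1.1 1.1] width [16.8 17.6 17.6 17.5 16.7]
   scene spoke~90: dang [0.3 1.3 0.2 0.9 0.3] width [17.7 18.8 18.9 17.7 15.8]
   scene spoke~162: dang [-1.9 -1.2 -1.  -0.7 -0.5] width [18.3 18.4 17.3 16.  15.7]
   scene spoke~234: dang [-0.5 -0.4 -0.  -0.2  0.1] width [18.7 18.6 16.7 17.  16.8]
   scene spoke~306: dang [1.  1.1 0.8 0.7 0.7] width [18.5 17.6 17.6 16.5 16.8]
   valve cand scene [([360.0, 222.2], 42, 210.38, 93.6), ([381.0, 238.5], 6, 180.44, 101.5)]
```

View pics/s9.png

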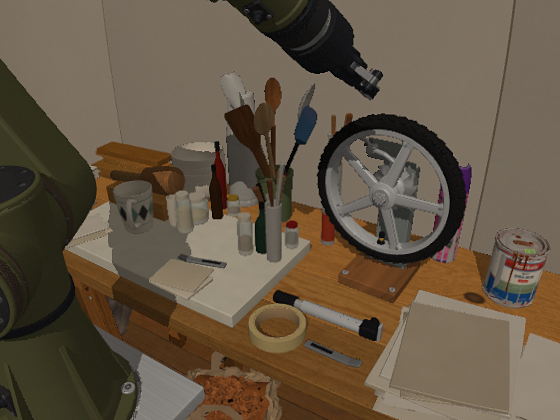

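The picture shows the gripper clear at about (370,80) and the valve at the bottom of the rim at about (381,239). The pump, levers and tape appear unmoved.

```bash
python3 -c "
from rig import job
print(job.finish_job())"
```

```text
the job is handed in; nothing more can be done
None
```

The valve now sits at the bottom of the rim with its stem pointing up at the axle. I handed the job in at about 28 s with the gripper well clear of the wheel.

**What I did:** I pushed the trailing sides of three spokes in turn with the shut fingertips. The wheel went about 213° clockwise, and the last few degrees were done in small steps. The measured force in the readings I took was under about 5 N, and I gripped nothing.

**Tool tilt:** With the tool pointing straight down, I found no pose in which the fingers reached the spokes without the gripper's links hitting the rim or a neighbouring spoke. I tilted the tool to about 35° below horizontal by commanding poses past reach, which the interface approaches as far as it can. During this, joints 2, 3 and 4 sat at their range limits. The highest reading for joint 4 was 123.64°, exactly the stated limit, and I saw no reading beyond any limit.

**Last checks:**

| Check | Result |
|---|---|
| Spokes, scene and wrist cameras | 0.2 to 0.4° past the target |
| Valve, cast from the scene picture | 180.4° (target 180°) |
| Valve, cast from the wrist picture | 180.6° (target 180°) |

- **Spoke spread:** Single spokes differed from each other by up to about 1.5°, in a pattern that fits a centre error of 1 to 2 mm.
- **Bad reading:** While the gripper partly hid the wheel, my first angle estimate was several degrees off. I replaced it with spoke-by-spoke measurements.
- **Other objects:** The pump, levers and tape look unmoved in the last scene picture. I checked that by eye only.
- **Tyre and valve:** I planned clearance from both and saw no contact, but no sensor confirms it.

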